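Pack the washroom travel case

ROBOT

A 7-joint arm with a two-finger parallel gripper is mounted at the origin on the work surface. World frame = base frame: x ahead of the robot, y to its left, z up, the work surface at z = 0. Lengths are in m, angles in degrees, forces in N, time in s.
With the tool pointing down it reaches from about 0.425 to 0.875 m from the base axis. Payload 4.7 kg.
Tool frame: the origin (TCP) lies midway between the tips of the shut fingers; the grasp point (between the pads) lies ctrl.pinch_z behind it (ctrl.pinch_z is the distance from the TCP to the grasp point, in m); z points along the fingers, y is the line along which they close (so a half turn about z gives the same grasp; the last joint's range is limited). The gripper opens to 85 mm and grips with 20 to 120 N. Pads are 22 mm wide; open, the fingers measure 114 mm over their backs; the gripper's body (76 mm by 85 mm) begins 54 mm behind the grasp point. The pads swing forward as they close: fully open they stand 13 mm farther back than shut.
Start: joints at [65.266, 18.392, -4.016, 83.108, 1.295, 78.541, -3.26], TCP at [0.28, -0.587, 0.194] pointing down, gripper open.
Joint ranges: [-163.93, 163.93], [-17.29, 119.83], [-79.2, 71.16], [3.27, 140.29], [-89.18, 269.18], [5.43, 117.66], [-154.24, 154.24]. Speed limits (degrees/s): [147.25, 147.25, 180, 180, 180, 180, 180].

INTERFACE

Orientations are given as [roll, pitch, yaw] about the fixed x, y, z axes, in that order (R = Rz(yaw) Ry(pitch) Rx(roll)).
In Python, from rig import ctrl, cams gives the robot as it stands.
- The arm moves only by the tool step_arm, never from a script. Its argument "increments" is a list of rows, each an object with "dp": the shift along the tool's x, y, z in units of 0.025 m (1.0 is 0.025 m), a list of three; "yaw": the turn about the tool's z in units of 5 degrees (1.0 is 5 degrees). In form: [{"dp": [x, y, z], "yaw": yaw}, ...]. A call has exactly 10 rows; each row shifts and turns the commanded pose from where the row before left it, along the tool's axes as they then stand; what a row does not reach is not made up. A row lasts 1/10 s, in which the tool goes at most 50 mm and 8.59 degrees, less where a joint would pass 70% of its speed; a pose out of reach is approached as far as the arm can. A call with a number of a shift or a turn outside -1 to 1 is refused whole. A call with a gripper value outside its range is refused whole. "claw" is the gripper command: -1 is shut, 1 is fully open, values between are in proportion, set as the call begins (left out, the last holds). The fingers move at their own pace and stop on an object; "force" is the grip in N (left out, the last holds). Time passes only in rows, so rows that do not move let the fingers close, or fill a call up. It gives the time, the measured TCP pose, the force, the opening and the grip force at its end, in the units of the state.
- ctrl.sense(): the state, without advancing time (a new reading comes with each control period).
- cams.capture(name): name is "side" or "top"; returns the picture (420x560x3 uint8, red, green, blue); there is no depth.
- cams.camera_model(name): a dict with "fovy" (degrees; the focal length in pixels is half the picture's height over the tangent of half this angle, whatever the lens; pixels are square), "cx", "cy" (the principal point, pixels), "world_to_cam" (4x4, takes a point from world to camera coordinates). Camera axes: x right, y up, looking along -z (the intrinsics and any distortion apply to the point x, -y, -z); pixel columns grow to the right and rows downward; lengths in m; the calibration is good to about 2 mm. A picture is of the moment at which its call begins. camera_model takes no time and is no camera call.
- ctrl.hand_in(): hands the job in; it is judged then, once.
Trained networks look in the newest picture that a camera, given by its name, has taken for a name from the list of things; names that differ only in an ending like _2 or _b are one class to them, and where a whole thing is asked for, a point or a joint stands for the part that bears it (a point fixed in the world has none). Each returns a list of dicts, best first, with "p" (0 to 1); they miss things now and then, are a little off and sometimes report something else, mostly with a low value. They report only what shows in the picture. A call takes as long as a camera call. They do not tell look-alikes from the thing itself.
- cams.masks_of(name, camera): "pixels" (420x560 bool, what is visible of it) and "extent" ([left, top, right, bottom] in pixels, round what is visible of it).
- cams.place_of(name, camera): "uv" ([column, row] in pixels: a listed point, or the origin of a listed thing).
The state is a dict: "time": time; "qpos": joint angles; "qvel": joint speeds; "effort": joint torques, N m; "tcp_pos": TCP position; "eef_rot": TCP orientation; "ft_force": force on the tool from outside, world axes, zero at the start; "moment": the same for the moment, N m; "width": finger opening in m; "gripper_force": force on a finger pad.
Only numpy, scipy, OpenCV 4.12 (cv2) and the standard library are available. Lean on these libraries where they do the work, as an engineer would, in place of code of your own. Each camera call takes 0.05 s, during which the arm holds its last target. There are 200 camera calls.

TASK

Pack the open red travel case. Lay the aluminium styptic tube, the nail file and the soap dish each in the moulded insert with its outline, and have the soap dish in the case closed with its light-blue cover, the cover's notch over the dish's drain spout and the cover sitting fully down all round. Set things down, do not drop them from a height, and leave the mug and the cream tin where they stand.

Things in the scene. Friction and masses are not known exactly. Their poses are not given: they have to be found in the camera images.
- tube_center (a point): Aluminium styptic tube with white screw lid, lying on the counter: cylinder 20 mm diameter, 96 mm long, 35 g. Point at its centre; x along its length, lid at x = 23 to 48 mm. It may roll about x, so y and z may point anywhere round the axis. Either way round is right in its insert.
- file_center (a point): Chrome nail file lying flat, 140 mm long (x): handle x = -70 to 15 mm, 12 mm wide, 8 mm thick; blade x = 15 to 70 mm, 10 mm wide, 3 mm thick, flush with the handle's underside. Point at mid-length, half-way up the 8 mm; z up. 40 g, balances within 10 mm of this point. Either way round is right in its insert.
- dish_center (a point): Dark-blue soap dish, cream soap fixed in it: 92 mm (x) x 58 mm (y), straight sides 14 mm high, then a 6 mm wide shoulder, where the cover's edge rests, round an inward-leaning collar up to 20 mm; soap up to 25 mm. Drain spout 16 mm wide on the shoulder at the +x end, up to 23 mm. 110 g. Point on the centre line 10 mm above its underside; z up. Either way round is right in its insert.
- cover_center (a point): Light-blue dish cover lying mouth down: hollow, 92 mm (x) x 58 mm (y) x 18 mm high, walls 2.5 mm. Notch 26 mm wide, 11 mm high in the lower edge of its +x end, dark-blue mark on top above it; clears the spout. Point at centre, 9 mm above its lower edge; z up. Seated, its x points as the dish's x and its point is 13 mm above the dish's (3.5 mm play each way). 40 g.
- tube_insert: Fixed in the case: light plate 158 (x) x 80 (y) x 3 mm, origin at the centre of its underside, z up. For the tube: two V cradles (45 degree cheeks, 14 mm long, at x = -32 and 32 mm; lips 34 mm apart, 22 mm high), finger room between them, dark outline 96 x 20 mm. A tube lying in it has its centre 19 mm above this origin.
- file_insert: Fixed in the case: light plate 158 (x) x 80 (y) x 3 mm, origin at the centre of its underside, z up. For the nail file: two saddles (14 mm long, at x = -45 and 45 mm; flat seat 20 mm wide, sloped cheeks, lips 17 mm high), finger room between them, dark outline 140 x 12 mm. A file lying in it has its centre 12 mm above this origin.
- dish_insert: Fixed in the case: light plate 158 (x) x 80 (y) x 3 mm, origin at the centre of its underside, z up. For the soap dish: flat, four corner ridges 4 mm high leaving 108 x 74 mm inside, dark rectangle 92 x 58 mm. A dish standing in it has its point 13 mm above this origin.
- case: Red travel case, fixed: open tray 176 mm (x) x 294 mm (y), walls 3 mm thick, 30 mm high, floor 3 mm; origin at the centre of its underside, x towards the flap. The inserts lie on its floor at y = -82, 0 and 82 mm in any order, their x along its x; 22 mm free floor beside the outer ones. The flap on its +x wall lies open on the counter, reaching 270 mm from the origin.
- mug: White ceramic mug, 80 mm diameter, 92 mm high, loose; origin at the centre of its underside, z up. Leave it where it stands.
- tin: Yellow round cream tin, 60 mm diameter, 24 mm high, loose; origin at the centre of its underside, z up. Leave it where it stands.
Mind the look-alikes: they are no part of the job. Leave any orange or pink look-alike of the part that bears cover_center alone.

How it is judged (in metres and radians):
At the end, for the whole second after the job is handed in: Each on its own insert's seat, aligned within 0.2 rad, centred within (along, across) tube 12, 6 mm; file 12, 10; dish 10, 10. Cover seated on the dish, notch over spout: point 10.5 to 15.5 mm above the dish's, within 7 mm sideways, level within 0.06 rad. All at rest and released (x of tube_center in the frame of tube_insert between -0.012 and 0.012 m and y of tube_center in the frame of tube_insert between -0.006 and 0.006 m and z of tube_center in the frame of tube_insert between 0.015 and 0.024 m and x of file_center in the frame of file_insert between -0.012 and 0.012 m and y of file_center in the frame of file_insert between -0.01 and 0.01 m and z of file_center in the frame of file_insert between 0.009 and 0.0155 m and x of dish_center in the frame of dish_insert between -0.01 and 0.01 m and y of dish_center in the frame of dish_insert between -0.01 and 0.01 m and z of dish_center in the frame of dish_insert between 0.01 and 0.0155 m and angle between the x axis of tube_center and the x axis of tube_insert, either way round below 0.2 rad and angle between the x axis of file_center and the x axis of file_insert, either way round below 0.2 rad and angle between the x axis of dish_center and the x axis of dish_insert, either way round below 0.2 rad and angle between the x axis of cover_center and the x axis of dish_center, either way round below 0.2 rad and horizontal distance between cover_center and dish_center below 0.007 m and z of cover_center in the frame of dish_center between 0.0105 and 0.0155 m and angle between cover_center's own z axis and vertical below 0.06 rad and linear speed of each of tube, nail_file, dish, cover below 0.02 m/s); the robot touches nothing.
It fails at once if a thing is let fall from well above where it should lie ((height (world z) of tube_center above 0.085 m and contact force between anything else and tube below 0.005 N) or (height (world z) of file_center above 0.085 m and contact force between anything else and nail_file below 0.005 N) or (height (world z) of dish_center above 0.085 m and contact force between anything else and dish below 0.005 N) or (height (world z) of cover_center above 0.085 m and contact force between anything else and cover below 0.005 N)).
It fails at once if the mug or the cream tin is shifted more than 2 cm or tipped (distance of any of mug, tin from where it was at the start of the episode above 0.02 m or angle between any of mug, tin's own z axis and vertical above 0.25 rad).
It also fails if it takes over 120 s, if anything falls off the work surface, if the arm or the gripper's body presses on something with over 40 N, if the wrist force passes 120 N, or if a joint passes its speed limit or range.

## Working session

There is one attempt and no reset: what is moved stays moved. The work goes in short steps, Python scripts to look and compute and a tool call to move; the robot and the scene stay as the last step left them, time stands still between calls to the robot, and variables do not carry over. Pictures are saved under pics/ and viewed, at most 14 in all, crops included, and the job is handed in when it is done.

Besides the shell and the picture viewer there is one more tool, called after "Request:" as name([rows], argument=value, ...), one row to a line, values as JSON. step_arm: Moves the arm, as the interface text tells. Shifts and turns lie within -1 to 1; 1 stands for 0.025 m of shift or 5 degrees of turn. Its arguments: {"type":"object","properties":{"increments":{"type":"array","items":{"type":"object","properties":{"dp":{"type":"array","items":{"type":"number","minimum":-1,"maximum":1}},"yaw":{"type":"number","minimum":-1,"maximum":1}}}},"claw":{"type":"number"},"force":{"type":"number"}},"required":["increments"]}

```bash
ls; mkdir -p pics; python3 - <<'E'
from rig import ctrl,cams
import cv2
s=ctrl.sense();print(s['tcp_pos'],s['eef_rot'],ctrl.pinch_z,s['width'])
for c in('top','side'):
    im=cams.capture(c);cv2.imwrite(f'pics/{c}0.png',cv2.cvtColor(im,cv2.COLOR_RGB2BGR))
    m=cams.camera_model(c);print(c,m)
    for n in 'tube_center file_center dish_center cover_center tube_insert file_insert dish_insert case mug tin'.split():
        print(n,[(round(d['p'],2),[round(float(x)) for x in d['uv']]) for d in cams.place_of(n,c)][:4])
E
```

```text
pics
[ 0.27994425 -0.5859531   0.19250878] [-1.79890598e+02  6.76507507e-03  2.55433742e+01] 0.0187 0.08526711613331885
top {'fovy': 42.67345756573097, 'cx': 281.18295153867535, 'cy': 208.77143164422938, 'world_to_cam': array([[ 0.00351635, -0.99993837,  0.01053091, -0.11209157],
       [ 0.99833645,  0.00411638,  0.05750982, -0.5833489 ],
       [-0.05754962,  0.01031117,  0.9982894 , -1.12646392],
       [ 0.        ,  0.        ,  0.        ,  1.        ]])}
tube_center [(0.63, [373, 207])]
file_center [(0.68, [291, 280])]
dish_center [(0.9, [373, 283])]
cover_center [(0.95, [271, 134]), (0.74, [292, 201]), (0.61, [418, 143]), (0.17, [170, 228])]
tube_insert [(0.64, [206, 218])]
file_insert [(0.79, [173, 224])]
dish_insert [(0.94, [129, 234])]
case []
mug [(0.6, [345, 126])]
tin [(0.71, [438, 232]), (0.26, [290, 279])]
side {'fovy': 46.81820609590117, 'cx': 284.50303502344747, 'cy': 209.16858970046658, 'world_to_cam': array([[-0.74896735, -0.66246605, -0.01366179,  0.39833141],
       [ 0.36067857, -0.42489672,  0.83028534, -0.28491971],
       [-0.5558407 ,  0.6169291 ,  0.55717107, -0.9241464 ],
       [ 0.        ,  0.        ,  0.        ,  1.        ]])}
tube_center [(0.67, [338, 187])]
file_center [(0.75, [347, 236])]
dish_center [(0.65, [390, 208])]
cover_center [(0.91, [323, 164]), (0.83, [300, 212]), (0.8, [246, 200])]
tube_insert [(0.92, [260, 253])]
file_insert [(0.86, [244, 267]), (0.19, [384, 176])]
dish_insert [(0.94, [222, 290])]
case []
mug [(0.71, [279, 176])]
tin [(0.74, [381, 177])]
```

```bash
python3 - <<'E'
import cv2
a=cv2.imread('pics/top0.png')
cv2.imwrite('pics/t1.png',cv2.resize(a[80:350,80:480],None,fx=2,fy=2,interpolation=cv2.INTER_CUBIC))
E
```

```text
(no output)
```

View pics/t1.png

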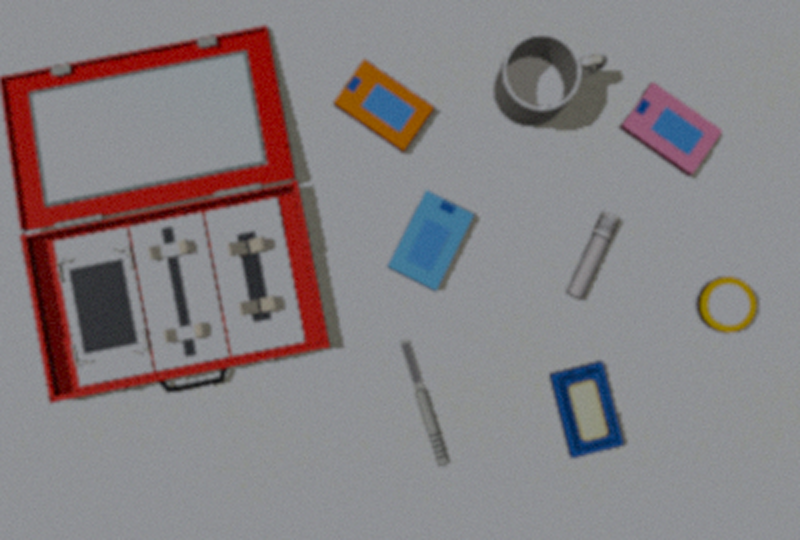

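View pics/side0.png

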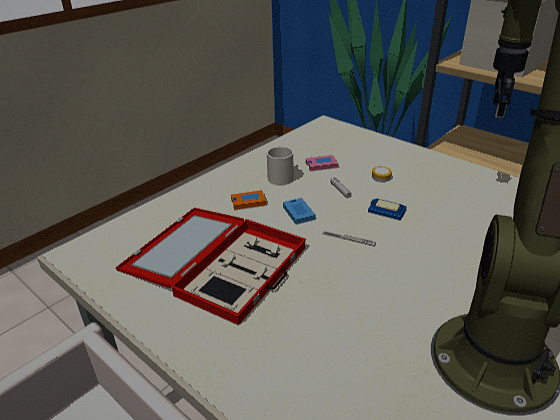

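The light-blue cover sits at crop (432,240), i.e. full (296,200). The orange (272,133) and pink (416,145) look-alikes do not match the colour. The inserts run from left to right as dish, file, tube, and the mug and tin stand clear of them.

```bash
cat > h.py <<'E'
from rig import ctrl,cams
import numpy as np,cv2
M={c:cams.camera_model(c) for c in('top','side')}
F={c:210/np.tan(np.radians(M[c]['fovy']/2)) for c in M}
def world(uv,z,c='top'):
    m=M[c];T=m['world_to_cam'];R=T[:3,:3];o=-R.T@T[:3,3]
    d=R.T@np.array([(uv[0]-m['cx'])/F[c],-(uv[1]-m['cy'])/F[c],-1])
    return (o+d*(z-o[2])/d[2])[:2]
def pix(p,c='top'):
    m=M[c];q=m['world_to_cam']@np.append(p,1)
    return np.array([m['cx']-F[c]*q[0]/q[2],m['cy']+F[c]*q[1]/q[2]])
def tri(uvs):
    from scipy.optimize import least_squares
    return least_squares(lambda p:np.concatenate([pix(p,c)-uvs[c] for c in uvs]),[.5,0,.02]).x
def maskpose(mask,z,c='top'):
    v,u=np.nonzero(mask);P=np.array([world((a,b),z,c) for a,b in zip(u,v)])
    (x,y),(w,h),_=r=cv2.minAreaRect((P*1000).astype(np.float32))
    ev,V=np.linalg.eigh(np.cov(P.T));ax=V[:,1]
    return P.mean(0).round(4),(round(x/1e3,4),round(y/1e3,4)),(round(w),round(h)),round(np.degrees(np.arctan2(ax[1],ax[0])),1)
E
python3 - <<'E'
from h import *
cap={c:cams.capture(c) for c in M}
Z=dict(tube=.01,file=.006,dish=.014,cover=.018)
for n in Z:
    for i,d in enumerate(cams.masks_of(n+'_center','top')[:4]):
        print(n,round(d['p'],2),maskpose(d['pixels'],Z[n]),d['extent'])
t={};
for n in ['tube_insert','file_insert','dish_insert','tube_center','file_center','dish_center','mug','tin']:
    uv={c:np.array((cams.place_of(n,c) or [{'uv':[0,0]}])[0]['uv']) for c in M}
    print(n,tri(uv).round(4),{c:(pix(tri(uv),c)-uv[c]).round(1).tolist() for c in M})
g=cap['top'].astype(int);mx=g.max(2)
# dark outlines in case
roi=np.zeros(mx.shape,bool);roi[185:265,105:230]=1
dk=cv2.morphologyEx(((mx<75)&roi).astype(np.uint8),cv2.MORPH_OPEN,np.ones((2,2)))
n,l,s,ce=cv2.connectedComponentsWithStats(dk)
for i in range(1,n):
    if s[i,4]>30: print(s[i],ce[i].round(1),maskpose(l==i,.006))
b=cap['top'][...,::-1]
A=cv2.resize(b[255:315,345:405],(400,400),interpolation=cv2.INTER_CUBIC)
B=cv2.resize(b[170:230,266:326],(400,400),interpolation=cv2.INTER_CUBIC)
C=cv2.resize(cap['side'][...,::-1][180:230,360:420],(400,333),interpolation=cv2.INTER_CUBIC)[:200]
C2=cv2.resize(cap['side'][...,::-1][185:235,270:330],(400,333),interpolation=cv2.INTER_CUBIC)[:200]
cv2.imwrite('pics/c1.png',np.vstack([np.hstack([A,B]),np.hstack([C,C2])]))
E
```

```text
tube 0.88 (array([ 0.5892, -0.3138]), (0.5888, -0.3137), (20, 97), np.float64(154.6)) [361.7, 186.4, 390.3, 226.7]
dish 0.63 (array([ 0.4256, -0.3048]), (0.4252, -0.3048), (93, 60), np.float64(-165.8)) [353.5, 262.7, 391.9, 309.1]
cover 0.95 (array([ 0.6043, -0.14  ]), (0.6042, -0.1395), (58, 93), np.float64(155.1)) [273.2, 175.5, 313.4, 225.4]
cover 0.78 (array([ 0.7493, -0.0885]), (0.7501, -0.0882), (98, 64), np.float64(50.6)) [245.8, 108.6, 296.7, 153.6]
cover 0.75 (array([ 0.7244, -0.3974]), (0.7245, -0.3978), (96, 63), np.float64(54.6)) [393.6, 122.3, 437.9, 168.3]
tube_insert [ 0.5658  0.0508 -0.0009] {'top': [-0.0, -0.0], 'side': [0.1, 0.0]}
file_insert [ 0.5479  0.1282 -0.0059] {'top': [-0.9, -1.0], 'side': [1.4, 0.2]}
dish_insert [0.5228 0.2136 0.0112] {'top': [0.6, 0.6], 'side': [-0.9, -0.1]}
tube_center [ 0.5888 -0.3096  0.0077] {'top': [0.1, 0.2], 'side': [-0.3, 0.0]}
file_center [ 0.4322 -0.134   0.0106] {'top': [0.2, 0.2], 'side': [-0.4, 0.0]}
dish_center [ 0.4212 -0.308   0.0046] {'top': [0.3, 0.5], 'side': [-0.8, 0.1]}
mug [ 0.7635 -0.2441  0.0122] {'top': [-0.4, -0.4], 'side': [0.8, 0.1]}
tin [ 0.5342 -0.4567 -0.0086] {'top': [1.1, 1.6], 'side': [-2.7, 0.2]}
[202 208  12  23 179] [207.5 218.7] (array([0.5624, 0.0479]), (0.5625, 0.0478), (50, 17), np.float64(-168.0))
[166 210   9  33 136] [169.9 226.3] (array([0.5458, 0.128 ]), (0.5465, 0.1282), (71, 9), np.float64(-168.7))
[ 117  212   32   45 1055] [132.2 233.9] (array([0.5293, 0.2082]), (0.5297, 0.2082), (88, 55), np.float64(-168.5))
```

View pics/c1.png

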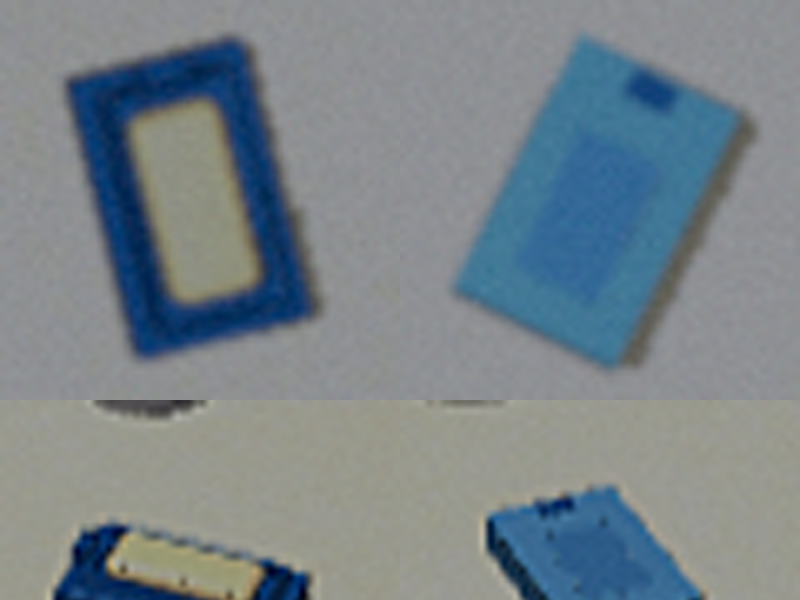

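```bash
python3 - <<'E'
from h import *
b=cams.capture('side')[...,::-1]; t=cams.capture('top')
b2=cams.capture('side')[...,::-1]; m=(b.astype(float)+b2)/2
cv2.imwrite('pics/c2.png',cv2.resize(m[193:223,363:411].clip(0,255).astype(np.uint8),(768,480),interpolation=cv2.INTER_CUBIC))
for d in cams.masks_of('file_center','top')[:2]: print(d['p'],maskpose(d['pixels'],.006),d['extent'])
g=t.astype(float);roi=g[245:320,275:310];bg=np.median(roi,(0,1))
d=cv2.GaussianBlur(np.abs(roi-bg).sum(2),(3,3),0)>35
k=np.zeros(t.shape[:2],bool);k[245:320,275:310]=d
n,l,s,_=cv2.connectedComponentsWithStats(k.astype(np.uint8));i=1+s[1:,4].argmax();print(s[i],maskpose(l==i,.004))
print(cams.place_of('file_center','top'), [world(x['uv'],.004) for x in cams.place_of('file_center','top')])
E
```

```text
0.74 (array([0.5318, 0.2096]), (0.5326, 0.21), (161, 82), np.float64(-168.6)) [105.3, 193.4, 155.8, 273.6]
0.64 (array([ 0.431 , -0.1331]), (0.4317, -0.1331), (141, 16), np.float64(-161.7)) [279.7, 250.5, 305.1, 314.3]
[280 250  26  64 496] (array([ 0.4264, -0.135 ]), (0.4296, -0.1338), (141, 18), np.float64(-161.9))
[{'uv': [291.6, 281.3], 'p': 0.59}] [array([ 0.42942755, -0.13280293])]
```

View pics/c2.png

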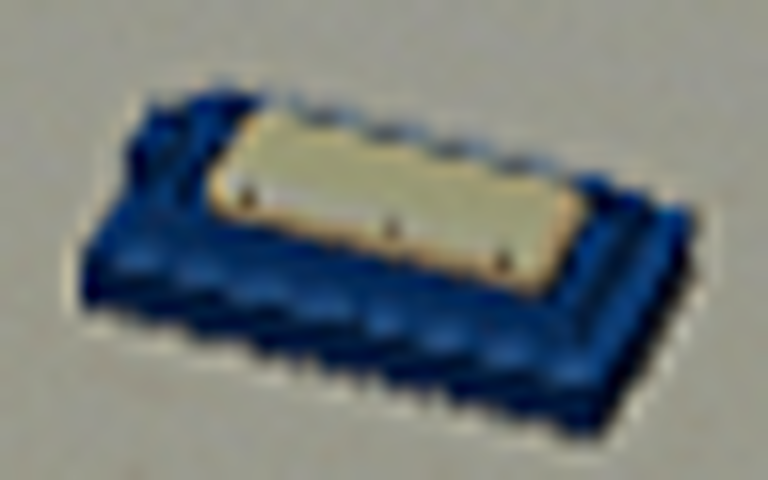

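Spout: in the side crop the bump stands on the left end (about (165,130)), and the right end's shoulder is unbroken. So the dish's spout points to world +x, yaw about 14°. The cover's mark also points to +x, yaw about -25°.

```bash
cat > plan.py <<'E'
import sys,numpy as np
from rig import ctrl
# usage: plan.py x y z yaw n   (constant row, from the measured pose)
x,y,z,w,n=map(float,sys.argv[1:6]);s=ctrl.sense();p=s['tcp_pos'];c=s['eef_rot'][2]
d=np.array([x,y,z])-p;t=(w-c+180)%360-180
th=np.radians(t/n);k=abs(np.sin(n*th/2)/(n*np.sin(th/2))) if abs(th)>1e-6 else 1
m=np.radians(c+t/2*(1-1/n));u=np.array([np.cos(m),np.sin(m)]);v=np.array([np.sin(m),-np.cos(m)])
print('rows',n,'dp',(np.array([d[:2]@u/k,d[:2]@v/k,-d[2]])/n/.025).round(3),'yaw',round(-t/n/5,3),'| t',round(s['time'],2),p.round(4),s['eef_rot'].round(1))
E
python3 plan.py .589 -.313 .10 -25.4 20
```

```text
rows 20.0 dp [ 0.651 -0.55   0.187] yaw 0.509 | t 2.5 [ 0.2803 -0.5865  0.1936] [180.    0.   25.5]
```

Request:
step_arm([
  {"dp": [0.65,-0.55,0.19],"yaw": 0.51},
  {"dp": [0.65,-0.55,0.19],"yaw": 0.51},
  {"dp": [0.65,-0.55,0.19],"yaw": 0.51},
  {"dp": [0.65,-0.55,0.19],"yaw": 0.51},
  {"dp": [0.65,-0.55,0.19],"yaw": 0.51},
  {"dp": [0.65,-0.55,0.19],"yaw": 0.51},
  {"dp": [0.65,-0.55,0.19],"yaw": 0.51},
  {"dp": [0.65,-0.55,0.19],"yaw": 0.51},
  {"dp": [0.65,-0.55,0.19],"yaw": 0.51},
  {"dp": [0.65,-0.55,0.19],"yaw": 0.51},
], claw=0.0, force=40)

```text
time: 3.5
tcp_pos: [0.404, -0.4144, 0.1461]
eef_rot: [180.0, -0.0, -0.1]
ft_force: [-0.1, 0.2, 0.1]
width: 0.0427
gripper_force: 0.0
```

Request:
step_arm([
  {"dp": [0.65,-0.55,0.19],"yaw": 0.51},
  {"dp": [0.65,-0.55,0.19],"yaw": 0.51},
  {"dp": [0.65,-0.55,0.19],"yaw": 0.51},
  {"dp": [0.65,-0.55,0.19],"yaw": 0.51},
  {"dp": [0.65,-0.55,0.19],"yaw": 0.51},
  {"dp": [0.65,-0.55,0.19],"yaw": 0.51},
  {"dp": [0.65,-0.55,0.19],"yaw": 0.51},
  {"dp": [0.65,-0.55,0.19],"yaw": 0.51},
  {"dp": [0.65,-0.55,0.19],"yaw": 0.51},
  {"dp": [0.65,-0.55,0.19],"yaw": 0.51},
])

```text
time: 4.5
tcp_pos: [0.5893, -0.3129, 0.0984]
eef_rot: [180.0, -0.0, -25.6]
ft_force: [-0.0, -0.1, -0.0]
width: 0.0428
gripper_force: 0.0
```

```bash
python3 plan.py .589 -.313 .003 -25.4 9; python3 -c "
from h import *
im=cams.capture('top')[...,::-1];cv2.imwrite('pics/a1.png',cv2.resize(im[140:260,300:460],(800,600),interpolation=cv2.INTER_CUBIC))"
```

```text
rows 9.0 dp [-0.001  0.001  0.424] yaw -0.003 | t 4.5 [ 0.5893 -0.3129  0.0984] [180.   -0.  -25.6]
```

View pics/a1.png

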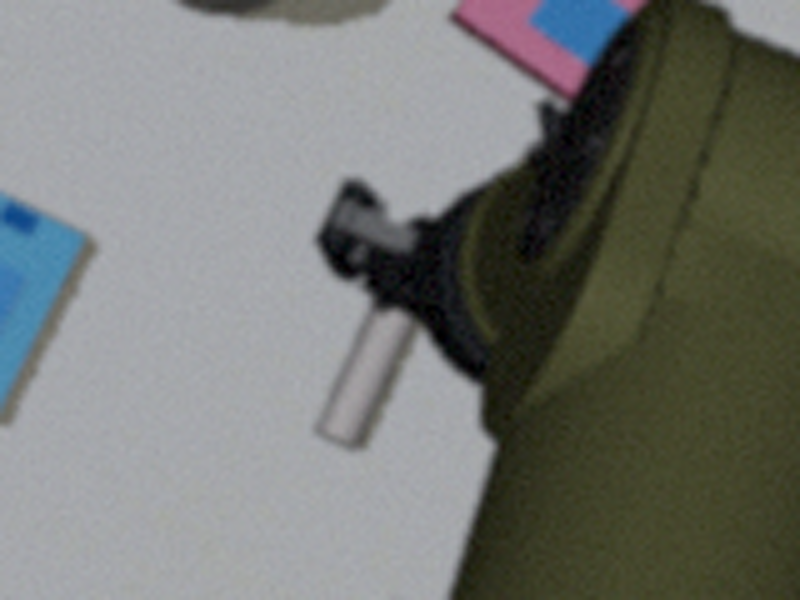

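The gripper stands over the tube: the tube's lower end shows at crop (345,440), in line with the tool axis. Descending.

Request:
step_arm([
  {"dp": [0,0,0.42]},
  {"dp": [0,0,0.42]},
  {"dp": [0,0,0.42]},
  {"dp": [0,0,0.42]},
  {"dp": [0,0,0.42]},
  {"dp": [0,0,0.42]},
  {"dp": [0,0,0.42]},
  {"dp": [0,0,0.42]},
  {"dp": [0,0,0.42]},
  {"dp": [0,0,0]},
])

```text
$.increments[0]: bad value
```

Request:
step_arm([
  {"dp": [0,0,0]},
  {"dp": [0,0,0]},
  {"dp": [0,0,0]},
  {"dp": [0,0,0]},
  {"dp": [0,0,0]},
  {"dp": [0,0,0]},
  {"dp": [0,0,-0.7]},
  {"dp": [0,0,-0.7]},
  {"dp": [0,0,-0.7]},
  {"dp": [0,0,-0.7]},
], claw=-1)

```text
$.increments[0]: bad value
```

```bash
python3 plan.py .5624 .0479 .073 11.5 20
```

```text
rows 20.0 dp [-0.161 -0.712  0.049] yaw -0.369 | t 4.55 [ 0.5927 -0.3098  0.0974] [-1.798e+02 -1.000e-01 -2.540e+01]
```

Request:
step_arm([
  {"dp": [0,0,0],"yaw": 0},
  {"dp": [0,0,0.4],"yaw": 0},
  {"dp": [0,0,0.4],"yaw": 0},
  {"dp": [0,0,0.4],"yaw": 0},
  {"dp": [0,0,0.4],"yaw": 0},
  {"dp": [0,0,0.4],"yaw": 0},
  {"dp": [0,0,0.4],"yaw": 0},
  {"dp": [0,0,0],"yaw": 0},
  {"dp": [0,0,0],"yaw": 0},
  {"dp": [0,0,0],"yaw": 0},
])

```text
time: 5.55
tcp_pos: [0.589, -0.3135, 0.0392]
eef_rot: [180.0, -0.1, -25.5]
ft_force: [0.2, 0.5, -0.2]
width: 0.0425
gripper_force: 0.0
```

```bash
python3 plan.py .589 -.313 .003 -25.4 6
```

```text
rows 6.0 dp [-0.001 -0.003  0.242] yaw -0.002 | t 5.55 [ 0.589  -0.3135  0.0392] [ 1.80e+02 -1.00e-01 -2.55e+01]
```

Request:
step_arm([
  {"dp": [0,0,0.36],"yaw": 0},
  {"dp": [0,0,0.36],"yaw": 0},
  {"dp": [0,0,0.36],"yaw": 0},
  {"dp": [0,0,0.36],"yaw": 0},
  {"dp": [0,0,0],"yaw": 0},
  {"dp": [0,0,0],"yaw": 0},
  {"dp": [0,0,0],"yaw": 0},
  {"dp": [0,0,0],"yaw": 0},
  {"dp": [0,0,0],"yaw": 0},
  {"dp": [0,0,0],"yaw": 0},
])

```text
time: 6.55
tcp_pos: [0.5886, -0.3134, 0.0029]
eef_rot: [180.0, -0.0, -25.5]
ft_force: [0.0, -0.7, -0.6]
width: 0.0428
gripper_force: 0.0
```

Request:
step_arm([
  {"dp": [0,0,0],"yaw": 0},
  {"dp": [0,0,0],"yaw": 0},
  {"dp": [0,0,0],"yaw": 0},
  {"dp": [0,0,0],"yaw": 0},
  {"dp": [0,0,0],"yaw": 0},
  {"dp": [0,0,0],"yaw": 0},
  {"dp": [0,0,0],"yaw": 0},
  {"dp": [0,0,0],"yaw": 0},
  {"dp": [0,0,0],"yaw": 0},
  {"dp": [0,0,0],"yaw": 0},
], claw=-1)

```text
time: 7.55
tcp_pos: [0.5885, -0.3133, 0.0026]
eef_rot: [180.0, -0.0, -25.5]
ft_force: [0.1, -0.2, 0.2]
width: -0.0001
gripper_force: 0.0
```

Request:
step_arm([
  {"dp": [0,0,-0.4],"yaw": 0},
  {"dp": [0,0,-0.4],"yaw": 0},
  {"dp": [0,0,-0.4],"yaw": 0},
  {"dp": [0,0,-0.4],"yaw": 0},
  {"dp": [0,0,-0.4],"yaw": 0},
  {"dp": [0,0,-0.4],"yaw": 0},
  {"dp": [0,0,-0.4],"yaw": 0},
  {"dp": [0,0,0],"yaw": 0},
  {"dp": [0,0,0],"yaw": 0},
  {"dp": [0,0,0],"yaw": 0},
])

```text
time: 8.55
tcp_pos: [0.588, -0.3131, 0.0719]
eef_rot: [180.0, 0.1, -25.5]
ft_force: [-0.7, 0.1, -0.5]
width: -0.0001
gripper_force: 0.0
```

```bash
python3 plan.py .5624 .0479 .073 11.5 20
```

```text
rows 20.0 dp [-0.153 -0.721 -0.002] yaw -0.37 | t 8.55 [ 0.588  -0.3131  0.0719] [ 1.80e+02  1.00e-01 -2.55e+01]
```

The fingers shut fully, so the tube was missed. I'll look.

```bash
python3 -c "
from h import *
t=cams.capture('top')[...,::-1]
print([(d['p'],maskpose(d['pixels'],.01)) for d in cams.masks_of('tube_center','top')])
print(pix([.588,-.3131,.072]),pix([.588,-.3131,.072],'side'))
s=cams.capture('side')[...,::-1]
print([(d['p'],d['extent']) for d in cams.masks_of('tube_center','side')])
A=cv2.resize(t[140:260,310:430],(400,400),interpolation=cv2.INTER_CUBIC)
B=cv2.resize(s[110:230,280:400],(400,400),interpolation=cv2.INTER_CUBIC)
cv2.imwrite('pics/a2.png',np.hstack([A,B]))"
```

```text
[(0.74, (array([ 0.78  , -0.2578]), (0.7838, -0.2575), (88, 117), np.float64(130.0))), (0.5, (array([ 0.5727, -0.3061]), (0.5714, -0.3059), (17, 54), np.float64(157.1)))]
[381.55504431 205.55818288] [341.2915134  167.71899886]
[(0.72, [329.7, 177.0, 355.1, 200.7])]
```

View pics/a2.png

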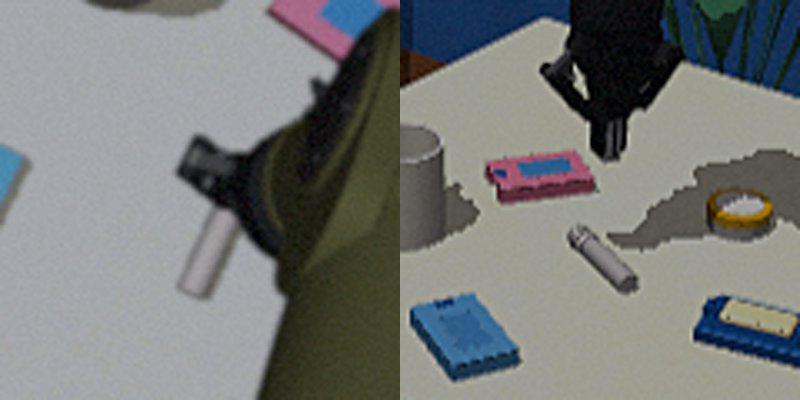

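The side crop shows the shut fingertips at full-image pixel (342,157). The reported TCP projects to (341,168), so tool and camera disagree. I'll check this against the start picture.

```bash
python3 - <<'E'
from h import *
print('start pred mid', pix([.28,-.587,.194],'side'),pix([.28,-.587,.207],'side'),'top',pix([.28,-.587,.194]))
s=cams.capture('side')[...,::-1]
a=cv2.imread('pics/side0.png')
A=cv2.resize(a[60:130,480:550],(400,400),interpolation=cv2.INTER_CUBIC)
B=cv2.resize(s[110:180,310:380],(400,400),interpolation=cv2.INTER_CUBIC)
def mk(I,p,o):
    q=((p-o)*400/70).astype(int);cv2.drawMarker(I,tuple(int(v) for v in q),(0,0,255),0,20,1)
mk(A,pix([.28,-.587,.207],'side'),np.array([480,60]));mk(B,pix([.588,-.3131,.072],'side'),np.array([310,110]))
cv2.imwrite('pics/a3.png',np.hstack([A,B]))
E
```

```text
start pred mid [493.55284916 126.77607188] [494.62933117 122.37945034] top [550.22044765 374.88573739]
```

View pics/a3.png

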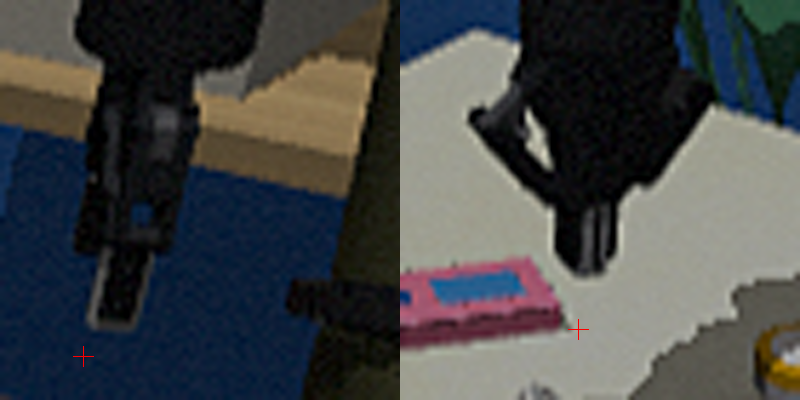

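Request:
step_arm([
  {"dp": [0,0,0.4],"yaw": 0},
  {"dp": [0,0,0.4],"yaw": 0},
  {"dp": [0,0,0.4],"yaw": 0},
  {"dp": [0,0,0.4],"yaw": 0},
  {"dp": [0,0,0.4],"yaw": 0},
  {"dp": [0,0,0.4],"yaw": 0},
  {"dp": [0,0,0.2],"yaw": 0},
  {"dp": [0,0,0],"yaw": 0},
  {"dp": [0,0,0],"yaw": 0},
  {"dp": [0,0,0],"yaw": 0},
])

```text
time: 9.8
tcp_pos: [0.589, -0.3136, 0.0083]
eef_rot: [180.0, -0.1, -25.5]
ft_force: [0.6, 0.3, 0.4]
width: 0.0002
gripper_force: 0.0
```

```bash
python3 - <<'E'
from h import *
t=ctrl.sense();p=t['tcp_pos'];print(p,t['qpos'])
s=cams.capture('side')[...,::-1].copy();b=cams.capture('top')[...,::-1].copy()
B=cv2.resize(s[130:210,310:390],(400,400),interpolation=cv2.INTER_CUBIC)
A=cv2.resize(b[150:250,330:430],(400,400),interpolation=cv2.INTER_CUBIC)
q=(pix(p,'side')-[310,130])*5;cv2.drawMarker(B,(int(q[0]),int(q[1])),(0,0,255),0,20,1)
q=(pix(p)-[330,150])*4;cv2.drawMarker(A,(int(q[0]),int(q[1])),(0,0,255),0,20,1)
cv2.imwrite('pics/a4.png',np.hstack([A,B]))
E
```

```text
[ 0.588978   -0.31357468  0.00830356] [ 33.74793202  28.74255627 -10.42252055  91.30058549   5.74891349
  60.40856701 -93.71260736]
```

View pics/a4.png

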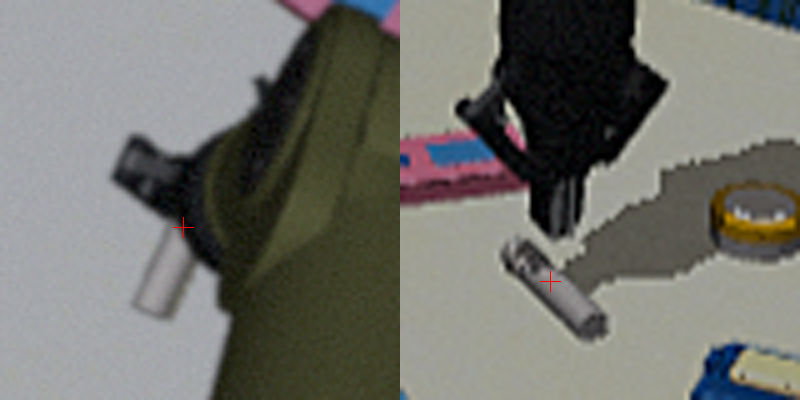

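The shut tips are at crop (562,237) and their shadow ends at (578,285), so they stand about 25–30 mm above where the reported TCP says. I'll touch the clear counter beside the tube to measure the offset in z, then read xy from the side camera.

Request:
step_arm([
  {"dp": [0,-0.5,0],"yaw": 0},
  {"dp": [0,-0.5,0],"yaw": 0},
  {"dp": [0,-0.5,0],"yaw": 0},
  {"dp": [0,-0.5,0],"yaw": 0},
  {"dp": [0,0,0.12],"yaw": 0},
  {"dp": [0,0,0.12],"yaw": 0},
  {"dp": [0,0,0.12],"yaw": 0},
  {"dp": [0,0,0],"yaw": 0},
  {"dp": [0,0,0],"yaw": 0},
  {"dp": [0,0,0],"yaw": 0},
])

```text
time: 10.9
tcp_pos: [0.6098, -0.2687, -0.0013]
eef_rot: [180.0, -0.0, -25.5]
ft_force: [0.4, 0.1, -1.2]
width: -0.0002
gripper_force: 0.0
```

Request:
step_arm([
  {"dp": [0,0,0.08],"yaw": 0},
  {"dp": [0,0,0.08],"yaw": 0},
  {"dp": [0,0,0.08],"yaw": 0},
  {"dp": [0,0,0.08],"yaw": 0},
  {"dp": [0,0,0.08],"yaw": 0},
  {"dp": [0,0,0],"yaw": 0},
  {"dp": [0,0,0],"yaw": 0},
  {"dp": [0,0,0],"yaw": 0},
  {"dp": [0,0,0],"yaw": 0},
  {"dp": [0,0,0],"yaw": 0},
])

```text
time: 11.9
tcp_pos: [0.61, -0.2682, -0.0112]
eef_rot: [180.0, -0.0, -25.5]
ft_force: [-0.4, -0.2, -0.3]
width: -0.0001
gripper_force: 0.0
```

Request:
step_arm([
  {"dp": [0,0,0.06],"yaw": 0},
  {"dp": [0,0,0.06],"yaw": 0},
  {"dp": [0,0,0.06],"yaw": 0},
  {"dp": [0,0,0.06],"yaw": 0},
  {"dp": [0,0,0],"yaw": 0},
  {"dp": [0,0,0],"yaw": 0},
  {"dp": [0,0,0],"yaw": 0},
  {"dp": [0,0,0],"yaw": 0},
  {"dp": [0,0,0],"yaw": 0},
  {"dp": [0,0,0],"yaw": 0},
])

```text
time: 12.9
tcp_pos: [0.61, -0.2682, -0.0173]
eef_rot: [180.0, -0.0, -25.5]
ft_force: [0.9, -0.0, 0.7]
width: 0.0002
gripper_force: 0.0
```

```bash
python3 - <<'E'
from h import *
t=ctrl.sense();p=t['tcp_pos'];print(p,t['ft_force'])
s=cams.capture('side')[...,::-1].copy();
B=cv2.resize(s[140:200,280:360],(800,600),interpolation=cv2.INTER_CUBIC)
q=(pix(p,'side')-[280,140])*10;print(q);cv2.drawMarker(B,(int(q[0]),int(q[1])),(0,0,255),0,20,1)
cv2.imwrite('pics/a5.png',B)
E
```

```text
[ 0.6099559  -0.26820484 -0.01732508] [ 0.87379533 -0.01352338  0.74515131]
[447.73503317 574.81830773]
```

View pics/a5.png

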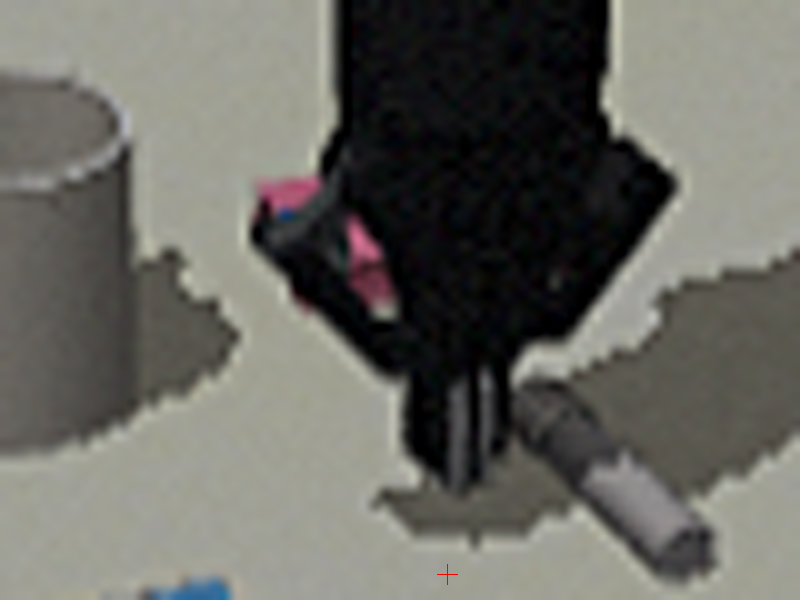

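Tips at crop (460,490), with the shadow just below them, so they are about 10 mm above the counter. I'll descend gently to contact.

Request:
step_arm([
  {"dp": [0,0,0.06],"yaw": 0},
  {"dp": [0,0,0.06],"yaw": 0},
  {"dp": [0,0,0.06],"yaw": 0},
  {"dp": [0,0,0.06],"yaw": 0},
  {"dp": [0,0,0],"yaw": 0},
  {"dp": [0,0,0],"yaw": 0},
  {"dp": [0,0,0],"yaw": 0},
  {"dp": [0,0,0],"yaw": 0},
  {"dp": [0,0,0],"yaw": 0},
  {"dp": [0,0,0],"yaw": 0},
])

```text
time: 13.95
tcp_pos: [0.61, -0.2682, -0.0233]
eef_rot: [180.0, -0.0, -25.5]
ft_force: [-0.6, -0.4, -1.0]
width: -0.0005
gripper_force: 0.0
```

Request:
step_arm([
  {"dp": [0,0,0.04],"yaw": 0},
  {"dp": [0,0,0.04],"yaw": 0},
  {"dp": [0,0,0.04],"yaw": 0},
  {"dp": [0,0,0],"yaw": 0},
  {"dp": [0,0,0],"yaw": 0},
  {"dp": [0,0,0],"yaw": 0},
  {"dp": [0,0,0],"yaw": 0},
  {"dp": [0,0,0],"yaw": 0},
  {"dp": [0,0,0],"yaw": 0},
  {"dp": [0,0,0],"yaw": 0},
])

```text
time: 14.95
tcp_pos: [0.61, -0.2682, -0.0264]
eef_rot: [180.0, -0.0, -25.5]
ft_force: [-0.6, -0.3, 1.4]
width: 0.0
gripper_force: 0.0
```

Request:
step_arm([
  {"dp": [0,0,0.04],"yaw": 0},
  {"dp": [0,0,0.04],"yaw": 0},
  {"dp": [0,0,0],"yaw": 0},
  {"dp": [0,0,0],"yaw": 0},
  {"dp": [0,0,0],"yaw": 0},
  {"dp": [0,0,0],"yaw": 0},
  {"dp": [0,0,0],"yaw": 0},
  {"dp": [0,0,0],"yaw": 0},
  {"dp": [0,0,0],"yaw": 0},
  {"dp": [0,0,0],"yaw": 0},
])

```text
time: 15.95
tcp_pos: [0.61, -0.2682, -0.0284]
eef_rot: [180.0, -0.0, -25.5]
ft_force: [0.4, 0.3, 0.4]
width: -0.0002
gripper_force: 0.0
```

Request:
step_arm([
  {"dp": [0,0,0.04],"yaw": 0},
  {"dp": [0,0,0.04],"yaw": 0},
  {"dp": [0,0,0],"yaw": 0},
  {"dp": [0,0,0],"yaw": 0},
  {"dp": [0,0,0],"yaw": 0},
  {"dp": [0,0,0],"yaw": 0},
  {"dp": [0,0,0],"yaw": 0},
  {"dp": [0,0,0],"yaw": 0},
  {"dp": [0,0,0],"yaw": 0},
  {"dp": [0,0,0],"yaw": 0},
])

```text
time: 16.95
tcp_pos: [0.6099, -0.2682, -0.0304]
eef_rot: [180.0, 0.0, -25.5]
ft_force: [0.8, -0.4, 0.1]
width: 0.0005
gripper_force: 0.0
```

```bash
cat > tip.py <<'E'
from h import *
def tip():
    p=ctrl.sense()['tcp_pos'];q=pix(p,'side')
    g=cams.capture('side').astype(int).max(2)
    u=int(round(q[0]))
    out=[]
    for c in range(u-6,u+9):
        col=g[:,c];d=np.nonzero(col[:int(q[1])+6]<62)[0];out.append((c,int(d.max()) if len(d) else -1))
    return p,q,out,g
if __name__=='__main__':
    p,q,o,g=tip();print(p.round(4),q.round(1),o)
    v=max(b for a,b in o)
    print(g[v-6:v+8,int(q[0])-8:int(q[0])+10])
E
python3 tip.py
```

```text
[ 0.6099 -0.2682 -0.0304] [324.6 201.2] [(319, 181), (320, 189), (321, 189), (322, 190), (323, 191), (324, 192), (325, 193), (326, 192), (327, 191), (328, 180), (329, 189), (330, 188), (331, 183), (332, 184), (333, 185)]
[[163 161 167 182  33   0  12  16  24  78  57  16  82  21  18 100  92  91]
 [167 166 171 184  34   0   3   5  18  75  52  17  75  10  41 101  91  92]
 [144 151 151 161  59  23   0   1  31  74  53  20  75  21  82  92  87  90]
 [ 76  77  81  87  95  68  20   1  50  74  49  30  67  66  95  91  87  87]
 [114  77  83  89  89  98  68  33  48  69  29  34  65  98  90  91  85  82]
 [172 120  80  85  88  93  93  71  52  57  51  64  71  89  90  83  77 117]
 [165 175 116  80  82  80  85  89  82  59  88  85  80  81 122 119 114 172]
 [164 165 171 111 115 120 116 120 119 117 118 116 114 108 174 171 167 164]
 [159 162 164 167 168 170 170 168 174 170 170 172 172 168 164 164 161 165]
 [163 159 162 163 161 162 162 162 162 163 163 164 162 161 164 161 161 160]
 [162 163 162 162 162 162 161 163 161 161 161 161 159 162 160 163 163 161]
 [161 161 161 162 159 161 163 161 164 159 161 163 163 161 160 160 163 161]
 [160 160 160 164 160 161 159 161 164 164 162 162 161 162 161 160 160 162]
 [161 160 162 164 160 162 162 160 159 162 158 161 163 161 163 160 161 160]]
```

```bash
python3 -c "
from h import *
for z in(0,.003,.006):print(z,world((325,193.5),z,'side'))"
```

```text
0 [ 0.60655592 -0.26394618]
0.003 [ 0.60370566 -0.26007428]
0.006 [ 0.60085541 -0.25620238]
```

Request:
step_arm([
  {"dp": [0,0,0.04],"yaw": 0},
  {"dp": [0,0,0.04],"yaw": 0},
  {"dp": [0,0,0],"yaw": 0},
  {"dp": [0,0,0],"yaw": 0},
  {"dp": [0,0,0],"yaw": 0},
  {"dp": [0,0,0],"yaw": 0},
  {"dp": [0,0,0],"yaw": 0},
  {"dp": [0,0,0],"yaw": 0},
  {"dp": [0,0,0],"yaw": 0},
  {"dp": [0,0,0],"yaw": 0},
])

```text
time: 18.0
tcp_pos: [0.61, -0.2682, -0.0324]
eef_rot: [180.0, -0.0, -25.5]
ft_force: [0.2, 0.1, 0.9]
width: 0.0002
gripper_force: 0.0
```

Request:
step_arm([
  {"dp": [0,0,0.04],"yaw": 0},
  {"dp": [0,0,0.04],"yaw": 0},
  {"dp": [0,0,0],"yaw": 0},
  {"dp": [0,0,0],"yaw": 0},
  {"dp": [0,0,0],"yaw": 0},
  {"dp": [0,0,0],"yaw": 0},
  {"dp": [0,0,0],"yaw": 0},
  {"dp": [0,0,0],"yaw": 0},
  {"dp": [0,0,0],"yaw": 0},
  {"dp": [0,0,0],"yaw": 0},
])

```text
time: 19.0
tcp_pos: [0.6099, -0.2682, -0.0344]
eef_rot: [180.0, -0.0, -25.5]
ft_force: [-0.3, 1.2, 0.2]
width: -0.0001
gripper_force: 0.0
```

Request:
step_arm([
  {"dp": [0,0,0.04],"yaw": 0},
  {"dp": [0,0,0.04],"yaw": 0},
  {"dp": [0,0,0],"yaw": 0},
  {"dp": [0,0,0],"yaw": 0},
  {"dp": [0,0,0],"yaw": 0},
  {"dp": [0,0,0],"yaw": 0},
  {"dp": [0,0,0],"yaw": 0},
  {"dp": [0,0,0],"yaw": 0},
  {"dp": [0,0,0],"yaw": 0},
  {"dp": [0,0,0],"yaw": 0},
])

```text
time: 20.0
tcp_pos: [0.6099, -0.2682, -0.0364]
eef_rot: [180.0, 0.0, -25.5]
ft_force: [-0.1, -0.5, 0.2]
width: 0.0003
gripper_force: 0.0
```

Request:
step_arm([
  {"dp": [0,0,0.04],"yaw": 0},
  {"dp": [0,0,0.04],"yaw": 0},
  {"dp": [0,0,0],"yaw": 0},
  {"dp": [0,0,0],"yaw": 0},
  {"dp": [0,0,0],"yaw": 0},
  {"dp": [0,0,0],"yaw": 0},
  {"dp": [0,0,0],"yaw": 0},
  {"dp": [0,0,0],"yaw": 0},
  {"dp": [0,0,0],"yaw": 0},
  {"dp": [0,0,0],"yaw": 0},
])

```text
time: 21.0
tcp_pos: [0.6101, -0.2683, -0.0375]
eef_rot: [180.0, -0.0, -25.5]
ft_force: [-1.7, 0.4, 5.6]
width: -0.0003
gripper_force: 2.7
```

```bash
python3 tip.py
```

```text
[ 0.6101 -0.2683 -0.0375] [324.5 203.2] [(319, 183), (320, 190), (321, 191), (322, 192), (323, 194), (324, 193), (325, 194), (326, 193), (327, 193), (328, 193), (329, 191), (330, 190), (331, 183), (332, 184), (333, 185)]
[[166 165 172 190   0  10   3  10  38  75  55  13  75  23  29 100  94  89]
 [148 150 153 169   0  12   8  10  28  73  46  21  76  13  47  99  93  90]
 [ 77  80  81  93   7   0   7   6  44  74  35  34  75   0  51  94  90  88]
 [ 78  84  88  93  69  17   9   6  28  75  36  32  73  13  82  96  90  84]
 [119  76  86  90  96  66  22   1  38  73  29  32  67  62  89  87  80 124]
 [173 116  77  82  84  90  66  14  57  67  17  22  58  86 122 117 114 175]
 [167 172 116 114 117 118 126  55  83  50 103 101 108 113 176 169 170 166]
 [165 166 167 170 171 171 175 117 139  99 179 176 171 166 165 166 164 161]
 [163 162 165 158 166 163 163 167 172 170 166 165 163 163 161 161 161 161]
 [161 161 162 163 161 161 161 161 163 163 164 162 160 163 163 161 162 160]
 [160 160 163 163 161 163 163 161 162 162 162 161 161 162 163 163 161 162]
 [163 162 161 162 163 163 161 162 162 161 159 161 159 161 163 162 161 163]
 [163 163 161 162 162 162 162 162 163 162 161 161 161 163 162 161 162 161]
 [161 157 161 159 161 161 164 161 162 162 160 162 160 163 161 162 161 162]]
```

Contact at reported z = -0.0375, so tip height is reported z plus 0.037. The xy agrees with the side view. From here I command z with that offset and go back to the tube.

Request:
step_arm([
  {"dp": [0,0,-0.5],"yaw": 0},
  {"dp": [0,0,-0.5],"yaw": 0},
  {"dp": [0,0,-0.5],"yaw": 0},
  {"dp": [0,0,-0.5],"yaw": 0},
  {"dp": [0,0.5,0],"yaw": 0},
  {"dp": [0,0.5,0],"yaw": 0},
  {"dp": [0,0.5,0],"yaw": 0},
  {"dp": [0,0.5,0],"yaw": 0},
  {"dp": [0,0,0],"yaw": 0},
  {"dp": [0,0,0],"yaw": 0},
], claw=0.1)

```text
time: 22.05
tcp_pos: [0.5879, -0.3137, 0.0111]
eef_rot: [-180.0, 0.0, -25.5]
ft_force: [0.1, -0.3, 0.5]
width: 0.0468
gripper_force: 0.0
```

Request:
step_arm([
  {"dp": [0,0,0.3],"yaw": 0},
  {"dp": [0,0,0.3],"yaw": 0},
  {"dp": [0,0,0.3],"yaw": 0},
  {"dp": [0,0,0.3],"yaw": 0},
  {"dp": [0,0,0.3],"yaw": 0},
  {"dp": [0,0,0.3],"yaw": 0},
  {"dp": [0,0,0],"yaw": 0},
  {"dp": [0,0,0],"yaw": 0},
  {"dp": [0,0,0],"yaw": 0},
  {"dp": [0,0,0],"yaw": 0},
])

```text
time: 23.05
tcp_pos: [0.5889, -0.3135, -0.0328]
eef_rot: [180.0, -0.1, -25.5]
ft_force: [0.5, 0.2, -0.3]
width: 0.0465
gripper_force: 0.0
```

Request:
step_arm([
  {"dp": [0,0,0],"yaw": 0},
  {"dp": [0,0,0],"yaw": 0},
  {"dp": [0,0,0],"yaw": 0},
  {"dp": [0,0,0],"yaw": 0},
  {"dp": [0,0,0],"yaw": 0},
  {"dp": [0,0,0],"yaw": 0},
  {"dp": [0,0,0],"yaw": 0},
  {"dp": [0,0,0],"yaw": 0},
  {"dp": [0,0,0],"yaw": 0},
  {"dp": [0,0,0],"yaw": 0},
], claw=-1)

```text
time: 24.05
tcp_pos: [0.5888, -0.3135, -0.0329]
eef_rot: [180.0, -0.0, -25.5]
ft_force: [-0.7, -0.1, 5.1]
width: 0.0181
gripper_force: 39.6
```

Request:
step_arm([
  {"dp": [0,0,-0.4],"yaw": 0},
  {"dp": [0,0,-0.4],"yaw": 0},
  {"dp": [0,0,-0.4],"yaw": 0},
  {"dp": [0,0,-0.4],"yaw": 0},
  {"dp": [0,0,-0.4],"yaw": 0},
  {"dp": [0,0,-0.2],"yaw": 0},
  {"dp": [0,0,0],"yaw": 0},
  {"dp": [0,0,0],"yaw": 0},
  {"dp": [0,0,0],"yaw": 0},
  {"dp": [0,0,0],"yaw": 0},
])

```text
time: 25.05
tcp_pos: [0.588, -0.3131, 0.021]
eef_rot: [180.0, 0.1, -25.5]
ft_force: [-0.1, -0.1, 0.4]
width: 0.0184
gripper_force: 39.2
```

```bash
python3 plan.py .5624 .0479 .022 11.5 20;python3 -c "
from h import *
b=cams.capture('side')[...,::-1]
print([(d['p'],d['extent']) for d in cams.masks_of('tube_center','side')],pix([.588,-.3135,.067],'side'))
cv2.imwrite('pics/a6.png',cv2.resize(b[125:215,290:410],(800,600),interpolation=cv2.INTER_CUBIC))"
```

```text
rows 20.0 dp [-0.153 -0.721 -0.002] yaw -0.37 | t 25.05 [ 0.588  -0.3131  0.021 ] [ 1.80e+02  1.00e-01 -2.55e+01]
[] [341.28401781 169.18090887]
```

View pics/a6.png

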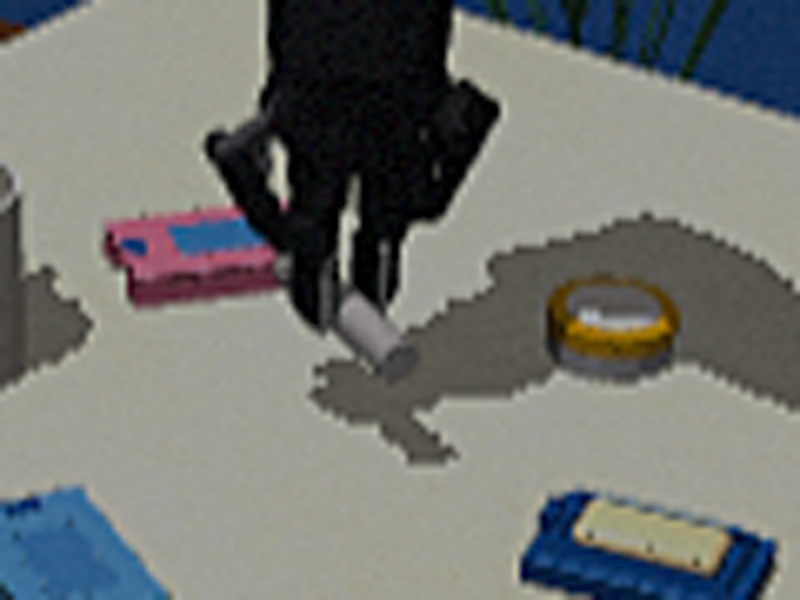

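The tube is held level between the fingers at crop (360,320). The spout bump on the dish's left end, crop (560,500), shows again. Carrying the tube to its insert.

Request:
step_arm([
  {"dp": [-0.15,-0.72,0],"yaw": -0.37},
  {"dp": [-0.15,-0.72,0],"yaw": -0.37},
  {"dp": [-0.15,-0.72,0],"yaw": -0.37},
  {"dp": [-0.15,-0.72,0],"yaw": -0.37},
  {"dp": [-0.15,-0.72,0],"yaw": -0.37},
  {"dp": [-0.15,-0.72,0],"yaw": -0.37},
  {"dp": [-0.15,-0.72,0],"yaw": -0.37},
  {"dp": [-0.15,-0.72,0],"yaw": -0.37},
  {"dp": [-0.15,-0.72,0],"yaw": -0.37},
  {"dp": [-0.15,-0.72,0],"yaw": -0.37},
])

```text
time: 26.15
tcp_pos: [0.6054, -0.1296, 0.0216]
eef_rot: [180.0, 0.0, -6.8]
ft_force: [0.3, 0.6, -0.0]
width: 0.0181
gripper_force: 39.2
```

Request:
step_arm([
  {"dp": [-0.16,-0.72,0],"yaw": -0.37},
  {"dp": [-0.16,-0.72,0],"yaw": -0.37},
  {"dp": [-0.16,-0.72,0],"yaw": -0.37},
  {"dp": [-0.16,-0.72,0],"yaw": -0.37},
  {"dp": [-0.16,-0.72,0],"yaw": -0.37},
  {"dp": [-0.16,-0.72,0],"yaw": -0.37},
  {"dp": [-0.16,-0.72,0],"yaw": -0.37},
  {"dp": [-0.16,-0.72,0],"yaw": -0.37},
  {"dp": [-0.16,-0.72,0],"yaw": -0.37},
  {"dp": [-0.16,-0.72,0],"yaw": -0.37},
])

```text
time: 27.15
tcp_pos: [0.5609, 0.0486, 0.0216]
eef_rot: [180.0, -0.0, 11.7]
ft_force: [-0.3, -0.0, -0.3]
width: 0.0187
gripper_force: 39.2
```

Request:
step_arm([
  {"dp": [0,0,0.15],"yaw": 0},
  {"dp": [0,0,0.15],"yaw": 0},
  {"dp": [0,0,0],"yaw": 0},
  {"dp": [0,0,0],"yaw": 0},
  {"dp": [0,0,0],"yaw": 0},
  {"dp": [0,0,0],"yaw": 0},
  {"dp": [0,0,0],"yaw": 0},
  {"dp": [0,0,0],"yaw": 0},
  {"dp": [0,0,0],"yaw": 0},
  {"dp": [0,0,0],"yaw": 0},
])

```text
time: 28.15
tcp_pos: [0.5615, 0.0472, 0.0141]
eef_rot: [180.0, -0.0, 11.5]
ft_force: [-1.2, 0.3, -0.6]
width: 0.0182
gripper_force: 39.2
```

```bash
python3 plan.py .5624 .0479 -.0195 11.5 6
```

```text
rows 6.0 dp [ 0.007 -0.003  0.224] yaw 0.002 | t 28.15 [0.5615 0.0472 0.0141] [180.   -0.   11.5]
```

Request:
step_arm([
  {"dp": [0,0,0.22],"yaw": 0},
  {"dp": [0,0,0.22],"yaw": 0},
  {"dp": [0,0,0.22],"yaw": 0},
  {"dp": [0,0,0.22],"yaw": 0},
  {"dp": [0,0,0.22],"yaw": 0},
  {"dp": [0,0,0.22],"yaw": 0},
  {"dp": [0,0,0],"yaw": 0},
  {"dp": [0,0,0],"yaw": 0},
  {"dp": [0,0,0],"yaw": 0},
  {"dp": [0,0,0],"yaw": 0},
])

```text
time: 29.15
tcp_pos: [0.5614, 0.048, -0.0189]
eef_rot: [-180.0, -0.0, 11.6]
ft_force: [-1.4, 3.5, 0.5]
width: 0.0181
gripper_force: 39.2
```

Request:
step_arm([
  {"dp": [0,0,0.04],"yaw": 0},
  {"dp": [0,0,0],"yaw": 0},
  {"dp": [0,0,0.03],"yaw": 0},
  {"dp": [0,0,0],"yaw": 0},
  {"dp": [0,0,0],"yaw": 0},
  {"dp": [0,0,0],"yaw": 0},
  {"dp": [0,0,0],"yaw": 0},
  {"dp": [0,0,0],"yaw": 0},
  {"dp": [0,0,0],"yaw": 0},
  {"dp": [0,0,0],"yaw": 0},
])

```text
time: 30.15
tcp_pos: [0.5614, 0.0481, -0.0192]
eef_rot: [-180.0, 0.0, 11.6]
ft_force: [-5.1, 3.7, 10.1]
width: 0.018
gripper_force: 40.4
```

Request:
step_arm([
  {"dp": [0,0,0],"yaw": 0},
  {"dp": [0,0,0],"yaw": 0},
  {"dp": [0,0,0],"yaw": 0},
  {"dp": [0,0,0],"yaw": 0},
  {"dp": [0,0,-0.4],"yaw": 0},
  {"dp": [0,0,-0.4],"yaw": 0},
  {"dp": [0,0,-0.4],"yaw": 0},
  {"dp": [0,0,-0.4],"yaw": 0},
  {"dp": [0,0,0],"yaw": 0},
  {"dp": [0,0,0],"yaw": 0},
], claw=-0.1)

```text
time: 31.15
tcp_pos: [0.5618, 0.0471, 0.0199]
eef_rot: [180.0, -0.0, 11.5]
ft_force: [-0.4, 0.9, -0.1]
width: 0.0387
gripper_force: 0.0
```

```bash
python3 plan.py .431 -.1333 .020 18.3 10
```

```text
rows 10.0 dp [-0.688  0.567 -0.001] yaw -0.135 | t 31.15 [0.5618 0.0471 0.0199] [180.   -0.   11.5]
```

Request:
step_arm([
  {"dp": [-0.69,0.57,0],"yaw": -0.135},
  {"dp": [-0.69,0.57,0],"yaw": -0.135},
  {"dp": [-0.69,0.57,0],"yaw": -0.135},
  {"dp": [-0.69,0.57,0],"yaw": -0.135},
  {"dp": [-0.69,0.57,0],"yaw": -0.135},
  {"dp": [-0.69,0.57,0],"yaw": -0.135},
  {"dp": [-0.69,0.57,0],"yaw": -0.135},
  {"dp": [-0.69,0.57,0],"yaw": -0.135},
  {"dp": [-0.69,0.57,0],"yaw": -0.135},
  {"dp": [-0.69,0.57,0],"yaw": -0.135},
])

```text
time: 32.15
tcp_pos: [0.4294, -0.1346, 0.0189]
eef_rot: [-180.0, 0.0, 18.3]
ft_force: [-0.0, 0.5, -0.2]
width: 0.0384
gripper_force: 0.0
```

Request:
step_arm([
  {"dp": [0,0,0.3],"yaw": 0},
  {"dp": [0,0,0.3],"yaw": 0},
  {"dp": [0,0,0.3],"yaw": 0},
  {"dp": [0,0,0.3],"yaw": 0},
  {"dp": [0,0,0.3],"yaw": 0},
  {"dp": [0,0,0.3],"yaw": 0},
  {"dp": [0,0,0],"yaw": 0},
  {"dp": [0,0,0],"yaw": 0},
  {"dp": [0,0,0],"yaw": 0},
  {"dp": [0,0,0],"yaw": 0},
])

```text
time: 33.15
tcp_pos: [0.4309, -0.1342, -0.0252]
eef_rot: [180.0, -0.0, 18.3]
ft_force: [0.5, -0.5, -0.3]
width: 0.0383
gripper_force: 0.0
```

```bash
python3 plan.py .431 -.1333 -.0353 18.3 4; python3 -c "
from h import *
cams.capture('top')
for n in('tube_center','tube_insert'):
  print(n,[(d['p'],world(d['uv'],.022 if 'cent' in n else .006)) for d in cams.place_of(n,'top')])
print([(d['p'],maskpose(d['pixels'],.022)) for d in cams.masks_of('tube_center','top')])"
```

```text
rows 4.0 dp [ 0.004 -0.008  0.101] yaw -0.001 | t 33.15 [ 0.4309 -0.1342 -0.0252] [180.   -0.   18.3]
tube_center [(0.59, array([0.55885122, 0.05385186]))]
tube_insert [(0.72, array([0.56287604, 0.05132095]))]
[(0.64, (array([0.5631, 0.0489]), (0.5616, 0.0485), (94, 20), np.float64(-168.2)))]
```

Request:
step_arm([
  {"dp": [0,0,0.1],"yaw": 0},
  {"dp": [0,0,0.1],"yaw": 0},
  {"dp": [0,0,0.1],"yaw": 0},
  {"dp": [0,0,0.09],"yaw": 0},
  {"dp": [0,0,0],"yaw": 0},
  {"dp": [0,0,0],"yaw": 0},
  {"dp": [0,0,0],"yaw": 0},
  {"dp": [0,0,0],"yaw": 0},
  {"dp": [0,0,0],"yaw": 0},
  {"dp": [0,0,0],"yaw": 0},
])

```text
time: 34.35
tcp_pos: [0.4306, -0.1341, -0.0353]
eef_rot: [180.0, -0.0, 18.3]
ft_force: [0.0, 0.2, -0.1]
width: 0.0384
gripper_force: 0.0
```

Request:
step_arm([
  {"dp": [0,0,0],"yaw": 0},
  {"dp": [0,0,0],"yaw": 0},
  {"dp": [0,0,0],"yaw": 0},
  {"dp": [0,0,0],"yaw": 0},
  {"dp": [0,0,0],"yaw": 0},
  {"dp": [0,0,0],"yaw": 0},
  {"dp": [0,0,0],"yaw": 0},
  {"dp": [0,0,0],"yaw": 0},
  {"dp": [0,0,0],"yaw": 0},
  {"dp": [0,0,0],"yaw": 0},
], claw=-1)

```text
time: 35.35
tcp_pos: [0.4306, -0.1341, -0.0352]
eef_rot: [180.0, -0.0, 18.3]
ft_force: [-0.0, -0.6, 4.0]
width: 0.0103
gripper_force: 40.0
```

Request:
step_arm([
  {"dp": [0,0,-0.4],"yaw": 0},
  {"dp": [0,0,-0.4],"yaw": 0},
  {"dp": [0,0,-0.4],"yaw": 0},
  {"dp": [0,0,-0.4],"yaw": 0},
  {"dp": [0,0,-0.4],"yaw": 0},
  {"dp": [0,0,-0.1],"yaw": 0},
  {"dp": [0,0,0],"yaw": 0},
  {"dp": [0,0,0],"yaw": 0},
  {"dp": [0,0,0],"yaw": 0},
  {"dp": [0,0,0],"yaw": 0},
])

```text
time: 36.35
tcp_pos: [0.4301, -0.1339, 0.0167]
eef_rot: [-180.0, 0.0, 18.3]
ft_force: [-0.2, -0.8, -0.3]
width: 0.01
gripper_force: 39.5
```

```bash
python3 plan.py .5465 .128 .017 11.5 13
```

```text
rows 13.0 dp [ 0.557 -0.685 -0.001] yaw 0.105 | t 36.35 [ 0.4301 -0.1339  0.0167] [-180.     0.    18.3]
```

Request:
step_arm([
  {"dp": [0.56,-0.685,0],"yaw": 0.105},
  {"dp": [0.56,-0.685,0],"yaw": 0.105},
  {"dp": [0.56,-0.685,0],"yaw": 0.105},
  {"dp": [0.56,-0.685,0],"yaw": 0.105},
  {"dp": [0.56,-0.685,0],"yaw": 0.105},
  {"dp": [0.56,-0.685,0],"yaw": 0.105},
  {"dp": [0.56,-0.685,0],"yaw": 0.105},
  {"dp": [0.56,-0.685,0],"yaw": 0.105},
  {"dp": [0.56,-0.685,0],"yaw": 0.105},
  {"dp": [0.56,-0.685,0],"yaw": 0.105},
])

```text
time: 37.35
tcp_pos: [0.5181, 0.0698, 0.0167]
eef_rot: [-180.0, 0.0, 13.0]
ft_force: [0.3, 0.6, -1.0]
width: 0.0106
gripper_force: 39.5
```

Request:
step_arm([
  {"dp": [0.56,-0.685,0],"yaw": 0.105},
  {"dp": [0.56,-0.685,0],"yaw": 0.105},
  {"dp": [0.56,-0.685,0],"yaw": 0.105},
  {"dp": [0,0,0],"yaw": 0},
  {"dp": [0,0,0.2],"yaw": 0},
  {"dp": [0,0,0.2],"yaw": 0},
  {"dp": [0,0,0.1],"yaw": 0},
  {"dp": [0,0,0],"yaw": 0},
  {"dp": [0,0,0],"yaw": 0},
  {"dp": [0,0,0],"yaw": 0},
])

```text
time: 38.35
tcp_pos: [0.5481, 0.128, 0.0048]
eef_rot: [180.0, -0.0, 11.4]
ft_force: [0.4, 0.1, -0.7]
width: 0.0107
gripper_force: 39.5
```

```bash
python3 plan.py .5465 .128 -.0225 11.5 6
```

```text
rows 6.0 dp [-0.01  -0.002  0.182] yaw -0.002 | t 38.35 [0.5481 0.128  0.0048] [180.   -0.   11.4]
```

Request:
step_arm([
  {"dp": [-0.01,0,0.18],"yaw": 0},
  {"dp": [-0.01,0,0.18],"yaw": 0},
  {"dp": [-0.01,0,0.18],"yaw": 0},
  {"dp": [-0.01,0,0.18],"yaw": 0},
  {"dp": [-0.01,0,0.18],"yaw": 0},
  {"dp": [0,0,0.18],"yaw": 0},
  {"dp": [0,0,0],"yaw": 0},
  {"dp": [0,0,0.04],"yaw": 0},
  {"dp": [0,0,0],"yaw": 0},
  {"dp": [0,0,0],"yaw": 0},
])

```text
time: 39.35
tcp_pos: [0.5469, 0.128, -0.0232]
eef_rot: [180.0, -0.0, 11.5]
ft_force: [0.3, 0.0, -0.9]
width: 0.0102
gripper_force: 39.5
```

Request:
step_arm([
  {"dp": [0,0,0.03],"yaw": 0},
  {"dp": [0,0,0],"yaw": 0},
  {"dp": [0,0,0.03],"yaw": 0},
  {"dp": [0,0,0],"yaw": 0},
  {"dp": [0,0,0],"yaw": 0},
  {"dp": [0,0,0],"yaw": 0},
  {"dp": [0,0,0],"yaw": 0},
  {"dp": [0,0,0],"yaw": 0},
  {"dp": [0,0,0],"yaw": 0},
  {"dp": [0,0,0],"yaw": 0},
])

```text
time: 40.35
tcp_pos: [0.5467, 0.1279, -0.0242]
eef_rot: [180.0, 0.0, 11.5]
ft_force: [-3.0, -0.1, 5.3]
width: 0.0105
gripper_force: 40.1
```

Request:
step_arm([
  {"dp": [0,0,0],"yaw": 0},
  {"dp": [0,0,0],"yaw": 0},
  {"dp": [0,0,0],"yaw": 0},
  {"dp": [0,0,0],"yaw": 0},
  {"dp": [0,0,-0.4],"yaw": 0},
  {"dp": [0,0,-0.4],"yaw": 0},
  {"dp": [0,0,-0.4],"yaw": 0},
  {"dp": [0,0,-0.4],"yaw": 0},
  {"dp": [0,0,-0.4],"yaw": 0},
  {"dp": [0,0,0],"yaw": 0},
], claw=-0.2)

```text
time: 41.35
tcp_pos: [0.5482, 0.1283, 0.0272]
eef_rot: [180.0, -0.2, 11.5]
ft_force: [-0.4, 0.5, -0.5]
width: 0.0344
gripper_force: 0.0
```

```bash
python3 plan.py .4252 -.3048 .025 14.2 20
```

```text
rows 20.0 dp [-0.431  0.791  0.004] yaw -0.027 | t 41.35 [0.5482 0.1283 0.0272] [180.   -0.2  11.5]
```

Request:
step_arm([
  {"dp": [-0.43,0.79,0],"yaw": -0.03},
  {"dp": [-0.43,0.79,0],"yaw": -0.03},
  {"dp": [-0.43,0.79,0],"yaw": -0.03},
  {"dp": [-0.43,0.79,0],"yaw": -0.03},
  {"dp": [-0.43,0.79,0],"yaw": -0.03},
  {"dp": [-0.43,0.79,0],"yaw": -0.03},
  {"dp": [-0.43,0.79,0],"yaw": -0.03},
  {"dp": [-0.43,0.79,0],"yaw": -0.03},
  {"dp": [-0.43,0.79,0],"yaw": -0.03},
  {"dp": [-0.43,0.79,0],"yaw": -0.03},
])

```text
time: 42.35
tcp_pos: [0.4826, -0.0885, 0.0249]
eef_rot: [-180.0, 0.0, 13.0]
ft_force: [-0.1, 0.2, 0.6]
width: 0.0342
gripper_force: 0.0
```

Request:
step_arm([
  {"dp": [-0.43,0.79,0],"yaw": -0.03},
  {"dp": [-0.43,0.79,0],"yaw": -0.03},
  {"dp": [-0.43,0.79,0],"yaw": -0.03},
  {"dp": [-0.43,0.79,0],"yaw": -0.03},
  {"dp": [-0.43,0.79,0],"yaw": -0.03},
  {"dp": [-0.43,0.79,0],"yaw": -0.03},
  {"dp": [-0.43,0.79,0],"yaw": -0.03},
  {"dp": [-0.43,0.79,0],"yaw": -0.03},
  {"dp": [-0.43,0.79,0],"yaw": -0.03},
  {"dp": [-0.43,0.79,0],"yaw": -0.03},
], claw=1)

```text
time: 43.35
tcp_pos: [0.4248, -0.3057, 0.0249]
eef_rot: [-180.0, 0.0, 14.5]
ft_force: [-0.1, 0.9, 0.7]
width: 0.0855
gripper_force: 0.0
```

```bash
python3 -c "
from h import *
cams.capture('top')
for n,z in(('tube_center',.022),('file_center',.017)):
  print(n,[(d['p'],maskpose(d['pixels'],z)) for d in cams.masks_of(n,'top')])"; python3 plan.py .4252 -.3048 -.036 14.2 10
```

```text
tube_center [(0.87, (array([0.5614, 0.0483]), (0.5611, 0.0479), (96, 21), np.float64(-168.6))), (0.75, (array([0.564 , 0.0457]), (0.5637, 0.047), (156, 81), np.float64(-168.1)))]
file_center [(0.72, (array([0.5448, 0.1254]), (0.5477, 0.1259), (137, 13), np.float64(-168.6)))]
rows 10.0 dp [ 0.004 -0.004  0.243] yaw 0.002 | t 43.5 [ 0.4244 -0.3061  0.0248] [-180.     0.    14.3]
```

Request:
step_arm([
  {"dp": [0,0,0],"yaw": 0},
  {"dp": [0,0,0.26],"yaw": 0},
  {"dp": [0,0,0.26],"yaw": 0},
  {"dp": [0,0,0.26],"yaw": 0},
  {"dp": [0,0,0.26],"yaw": 0},
  {"dp": [0,0,0.26],"yaw": 0},
  {"dp": [0,0,0.26],"yaw": 0},
  {"dp": [0,0,0.26],"yaw": 0},
  {"dp": [0,0,0.26],"yaw": 0},
  {"dp": [0,0,0],"yaw": 0},
])

```text
time: 44.5
tcp_pos: [0.4245, -0.3045, -0.028]
eef_rot: [-179.9, 0.1, 14.5]
ft_force: [-1.1, -1.5, -0.8]
width: 0.0851
gripper_force: 0.0
```

Request:
step_arm([
  {"dp": [0,0,0],"yaw": 0},
  {"dp": [0,0,0],"yaw": 0},
  {"dp": [0,0,0],"yaw": 0},
  {"dp": [0,0,0],"yaw": 0},
  {"dp": [0,0,0],"yaw": 0},
  {"dp": [0,0,0],"yaw": 0},
  {"dp": [0,0,0],"yaw": 0},
  {"dp": [0,0,0],"yaw": 0},
  {"dp": [0,0,0],"yaw": 0},
  {"dp": [0,0,0],"yaw": 0},
], claw=-1)

```text
time: 45.5
tcp_pos: [0.4259, -0.3048, -0.0255]
eef_rot: [180.0, -0.0, 14.5]
ft_force: [-0.7, 2.5, 7.2]
width: 0.0432
gripper_force: 41.0
```

Request:
step_arm([
  {"dp": [0,0,-0.3],"yaw": 0},
  {"dp": [0,0,-0.3],"yaw": 0},
  {"dp": [0,0,-0.3],"yaw": 0},
  {"dp": [0,0,-0.3],"yaw": 0},
  {"dp": [0,0,-0.3],"yaw": 0},
  {"dp": [0,0,-0.3],"yaw": 0},
  {"dp": [0,0,-0.2],"yaw": 0},
  {"dp": [0,0,0],"yaw": 0},
  {"dp": [0,0,0],"yaw": 0},
  {"dp": [0,0,0],"yaw": 0},
])

```text
time: 46.5
tcp_pos: [0.425, -0.3048, 0.0227]
eef_rot: [-180.0, 0.0, 14.5]
ft_force: [0.0, 0.1, -1.1]
width: 0.0436
gripper_force: 37.7
```

```bash
python3 plan.py .5297 .2082 .021 11.5 22
```

```text
rows 22.0 dp [ 0.396 -0.866  0.003] yaw 0.027 | t 46.5 [ 0.425  -0.3048  0.0227] [-180.     0.    14.5]
```

The fingers closed to 43 mm, on the collar above the shoulder: the open fingers stand higher than the shut ones, and I had that sign reversed. Setting the dish back down and regripping about 10 mm lower.

Request:
step_arm([
  {"dp": [0,0,0.3],"yaw": 0},
  {"dp": [0,0,0.3],"yaw": 0},
  {"dp": [0,0,0.3],"yaw": 0},
  {"dp": [0,0,0.3],"yaw": 0},
  {"dp": [0,0,0.3],"yaw": 0},
  {"dp": [0,0,0.2],"yaw": 0},
  {"dp": [0,0,0.2],"yaw": 0},
  {"dp": [0,0,0.03],"yaw": 0},
  {"dp": [0,0,0],"yaw": 0},
  {"dp": [0,0,0],"yaw": 0},
])

```text
time: 47.5
tcp_pos: [0.4254, -0.3051, -0.0249]
eef_rot: [180.0, -0.0, 14.5]
ft_force: [0.5, 0.2, -1.1]
width: 0.0432
gripper_force: 38.2
```

Request:
step_arm([
  {"dp": [0,0,0],"yaw": 0},
  {"dp": [0,0,0],"yaw": 0},
  {"dp": [0,0,0],"yaw": 0},
  {"dp": [0,0,0],"yaw": 0},
  {"dp": [0,0,0],"yaw": 0},
  {"dp": [0,0,0],"yaw": 0},
  {"dp": [0,0,0],"yaw": 0},
  {"dp": [0,0,0],"yaw": 0},
  {"dp": [0,0,0],"yaw": 0},
  {"dp": [0,0,0],"yaw": 0},
], claw=1)

```text
time: 48.5
tcp_pos: [0.4253, -0.305, -0.0251]
eef_rot: [180.0, 0.0, 14.5]
ft_force: [-0.4, -0.1, -0.5]
width: 0.0856
gripper_force: 0.0
```

```bash
python3 plan.py .4252 -.3048 -.0375 14.2 10; python3 -c "
from h import *
b=cams.capture('top')[...,::-1]
print([(d['p'],maskpose(d['pixels'],.014)) for d in cams.masks_of('dish_center','top')])
s=cams.capture('side')[...,::-1]
A=cv2.resize(b[245:325,335:415],(400,400),interpolation=cv2.INTER_CUBIC)
B=cv2.resize(s[160:240,350:430],(400,400),interpolation=cv2.INTER_CUBIC)
cv2.imwrite('pics/a7.png',np.hstack([A,B]))"
```

```text
rows 10.0 dp [-0.    -0.001  0.049] yaw 0.005 | t 48.5 [ 0.4253 -0.305  -0.0251] [180.    0.   14.5]
[(0.89, (array([ 0.4407, -0.2948]), (0.4244, -0.3056), (95, 61), np.float64(175.4)))]
```

View pics/a7.png

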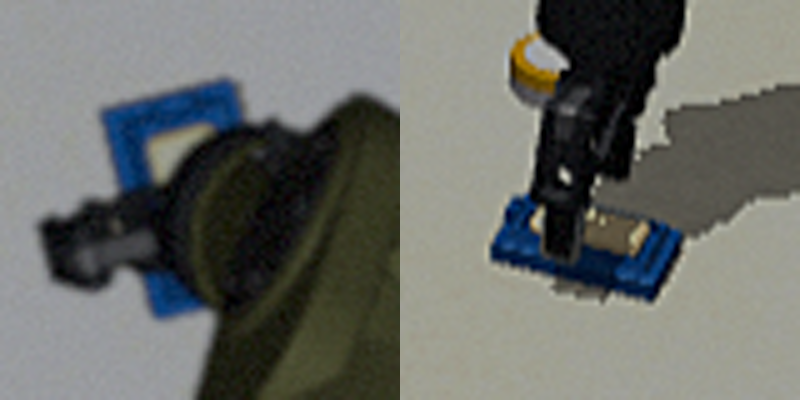

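The dish is flat again at its old pose, and the gripper stands over it with its fingers outside. Regripping lower.

Request:
step_arm([
  {"dp": [0,0,0.1],"yaw": 0},
  {"dp": [0,0,0.1],"yaw": 0},
  {"dp": [0,0,0.1],"yaw": 0},
  {"dp": [0,0,0.1],"yaw": 0},
  {"dp": [0,0,0.08],"yaw": 0},
  {"dp": [0,0,0],"yaw": 0},
  {"dp": [0,0,0],"yaw": 0},
  {"dp": [0,0,0],"yaw": 0},
  {"dp": [0,0,0],"yaw": 0},
  {"dp": [0,0,0],"yaw": 0},
])

```text
time: 49.65
tcp_pos: [0.4253, -0.305, -0.037]
eef_rot: [180.0, -0.0, 14.5]
ft_force: [-0.1, 0.1, 0.5]
width: 0.0854
gripper_force: 0.0
```

Request:
step_arm([
  {"dp": [0,0,0],"yaw": 0},
  {"dp": [0,0,0],"yaw": 0},
  {"dp": [0,0,0],"yaw": 0},
  {"dp": [0,0,0],"yaw": 0},
  {"dp": [0,0,0],"yaw": 0},
  {"dp": [0,0,0],"yaw": 0},
  {"dp": [0,0,0],"yaw": 0},
  {"dp": [0,0,0],"yaw": 0},
  {"dp": [0,0,0],"yaw": 0},
  {"dp": [0,0,0],"yaw": 0},
], claw=-1)

```text
time: 50.65
tcp_pos: [0.4256, -0.3053, -0.0368]
eef_rot: [180.0, -0.0, 14.5]
ft_force: [0.5, -0.8, 4.8]
width: 0.0566
gripper_force: 43.5
```

Request:
step_arm([
  {"dp": [0,0,-0.3],"yaw": 0},
  {"dp": [0,0,-0.3],"yaw": 0},
  {"dp": [0,0,-0.3],"yaw": 0},
  {"dp": [0,0,-0.3],"yaw": 0},
  {"dp": [0,0,-0.3],"yaw": 0},
  {"dp": [0,0,-0.3],"yaw": 0},
  {"dp": [0,0,-0.2],"yaw": 0},
  {"dp": [0,0,0],"yaw": 0},
  {"dp": [0,0,0],"yaw": 0},
  {"dp": [0,0,0],"yaw": 0},
])

```text
time: 51.65
tcp_pos: [0.4249, -0.3047, 0.0125]
eef_rot: [-180.0, 0.0, 14.5]
ft_force: [-0.3, -0.8, -0.9]
width: 0.0567
gripper_force: 42.9
```

```bash
python3 plan.py .5297 .2082 .012 11.5 22
```

```text
rows 22.0 dp [ 0.396 -0.866  0.001] yaw 0.027 | t 51.65 [ 0.4249 -0.3047  0.0125] [-180.     0.    14.5]
```

Request:
step_arm([
  {"dp": [0.4,-0.865,0],"yaw": 0.027},
  {"dp": [0.4,-0.865,0],"yaw": 0.027},
  {"dp": [0.4,-0.865,0],"yaw": 0.027},
  {"dp": [0.4,-0.865,0],"yaw": 0.027},
  {"dp": [0.4,-0.865,0],"yaw": 0.027},
  {"dp": [0.4,-0.865,0],"yaw": 0.027},
  {"dp": [0.4,-0.865,0],"yaw": 0.027},
  {"dp": [0.4,-0.865,0],"yaw": 0.027},
  {"dp": [0.4,-0.865,0],"yaw": 0.027},
  {"dp": [0.4,-0.865,0],"yaw": 0.027},
])

```text
time: 52.65
tcp_pos: [0.4704, -0.0701, 0.0125]
eef_rot: [-180.0, 0.0, 13.1]
ft_force: [0.5, 0.1, -1.0]
width: 0.0569
gripper_force: 42.9
```

Request:
step_arm([
  {"dp": [0.39,-0.865,0],"yaw": 0.027},
  {"dp": [0.39,-0.865,0],"yaw": 0.027},
  {"dp": [0.39,-0.865,0],"yaw": 0.027},
  {"dp": [0.39,-0.865,0],"yaw": 0.027},
  {"dp": [0.39,-0.865,0],"yaw": 0.027},
  {"dp": [0.39,-0.865,0],"yaw": 0.027},
  {"dp": [0.39,-0.865,0],"yaw": 0.027},
  {"dp": [0.39,-0.865,0],"yaw": 0.027},
  {"dp": [0.39,-0.865,0],"yaw": 0.027},
  {"dp": [0.39,-0.865,0],"yaw": 0.027},
])

```text
time: 53.65
tcp_pos: [0.5187, 0.1619, 0.0123]
eef_rot: [180.0, 0.1, 11.8]
ft_force: [0.7, -0.1, -1.3]
width: 0.0567
gripper_force: 42.9
```

Request:
step_arm([
  {"dp": [0.4,-0.865,0],"yaw": 0.027},
  {"dp": [0.4,-0.865,0],"yaw": 0.027},
  {"dp": [0,0,0],"yaw": 0},
  {"dp": [0,0,0],"yaw": 0},
  {"dp": [0,0,0.1],"yaw": 0},
  {"dp": [0,0,0.1],"yaw": 0},
  {"dp": [0,0,0],"yaw": 0},
  {"dp": [0,0,0],"yaw": 0},
  {"dp": [0,0,0],"yaw": 0},
  {"dp": [0,0,0],"yaw": 0},
])

```text
time: 54.65
tcp_pos: [0.5298, 0.2074, 0.008]
eef_rot: [180.0, -0.0, 11.5]
ft_force: [-0.7, 0.5, -0.1]
width: 0.057
gripper_force: 43.0
```

```bash
python3 plan.py .5297 .2082 -.0295 11.5 8; python3 -c "
from h import *
cams.capture('top')
print([(d['p'],maskpose(d['pixels'],.06)) for d in cams.masks_of('dish_center','top')])"
```

```text
rows 8.0 dp [ 0.    -0.004  0.187] yaw -0.0 | t 54.65 [0.5298 0.2074 0.008 ] [180.   -0.   11.5]
[(0.68, (array([0.5207, 0.1941]), (0.53, 0.2012), (92, 56), np.float64(179.8)))]
```

Request:
step_arm([
  {"dp": [0,0,0.19],"yaw": 0},
  {"dp": [0,0,0.19],"yaw": 0},
  {"dp": [0,0,0.19],"yaw": 0},
  {"dp": [0,0,0.19],"yaw": 0},
  {"dp": [0,0,0.19],"yaw": 0},
  {"dp": [0,0,0.19],"yaw": 0},
  {"dp": [0,0,0.19],"yaw": 0},
  {"dp": [0,0,0.15],"yaw": 0},
  {"dp": [0,0,0],"yaw": 0},
  {"dp": [0,0,0],"yaw": 0},
])

```text
time: 55.75
tcp_pos: [0.5297, 0.2076, -0.0292]
eef_rot: [180.0, 0.0, 11.5]
ft_force: [-0.8, 0.7, -1.0]
width: 0.0566
gripper_force: 43.0
```

Request:
step_arm([
  {"dp": [0,0,0.03],"yaw": 0},
  {"dp": [0,0,0.03],"yaw": 0},
  {"dp": [0,0,0],"yaw": 0},
  {"dp": [0,0,0],"yaw": 0},
  {"dp": [0,0,0],"yaw": 0},
  {"dp": [0,0,0],"yaw": 0},
  {"dp": [0,0,0],"yaw": 0},
  {"dp": [0,0,0],"yaw": 0},
  {"dp": [0,0,0],"yaw": 0},
  {"dp": [0,0,0],"yaw": 0},
])

```text
time: 56.75
tcp_pos: [0.5297, 0.2075, -0.0307]
eef_rot: [180.0, 0.0, 11.5]
ft_force: [-0.3, -0.1, -2.2]
width: 0.0565
gripper_force: 43.0
```

Request:
step_arm([
  {"dp": [0,0,0.03],"yaw": 0},
  {"dp": [0,0,0],"yaw": 0},
  {"dp": [0,0,0],"yaw": 0},
  {"dp": [0,0,0],"yaw": 0},
  {"dp": [0,0,0],"yaw": 0},
  {"dp": [0,0,0],"yaw": 0},
  {"dp": [0,0,0],"yaw": 0},
  {"dp": [0,0,0],"yaw": 0},
  {"dp": [0,0,0],"yaw": 0},
  {"dp": [0,0,0],"yaw": 0},
])

```text
time: 57.75
tcp_pos: [0.5297, 0.2075, -0.0308]
eef_rot: [180.0, 0.0, 11.5]
ft_force: [-3.2, -1.2, 6.2]
width: 0.0561
gripper_force: 43.6
```

Request:
step_arm([
  {"dp": [0,0,0],"yaw": 0},
  {"dp": [0,0,0],"yaw": 0},
  {"dp": [0,0,0],"yaw": 0},
  {"dp": [0,0,0],"yaw": 0},
  {"dp": [0,0,-0.4],"yaw": 0},
  {"dp": [0,0,-0.4],"yaw": 0},
  {"dp": [0,0,-0.4],"yaw": 0},
  {"dp": [0,0,-0.4],"yaw": 0},
  {"dp": [0,0,-0.4],"yaw": 0},
  {"dp": [0,0,0],"yaw": 0},
], claw=0.65)

```text
time: 58.75
tcp_pos: [0.5311, 0.2081, 0.0207]
eef_rot: [-180.0, -0.2, 11.5]
ft_force: [0.1, 1.0, 0.4]
width: 0.0698
gripper_force: 0.0
```

```bash
python3 plan.py .604 -.1398 .02 -24.9 18
```

```text
rows 18.0 dp [0.242 0.766 0.001] yaw 0.404 | t 58.75 [0.5311 0.2081 0.0207] [-180.    -0.2   11.5]
```

Request:
step_arm([
  {"dp": [0.24,0.765,0],"yaw": 0.404},
  {"dp": [0.24,0.765,0],"yaw": 0.404},
  {"dp": [0.24,0.765,0],"yaw": 0.404},
  {"dp": [0.24,0.765,0],"yaw": 0.404},
  {"dp": [0.24,0.765,0],"yaw": 0.404},
  {"dp": [0.24,0.765,0],"yaw": 0.404},
  {"dp": [0.24,0.765,0],"yaw": 0.404},
  {"dp": [0.24,0.765,0],"yaw": 0.404},
  {"dp": [0.24,0.765,0],"yaw": 0.404},
  {"dp": [0.24,0.765,0],"yaw": 0.404},
])

```text
time: 59.75
tcp_pos: [0.5976, 0.0184, 0.0186]
eef_rot: [180.0, -0.0, -8.9]
ft_force: [-0.6, -0.2, 0.7]
width: 0.0707
gripper_force: 0.0
```

Request:
step_arm([
  {"dp": [0.24,0.765,0],"yaw": 0.404},
  {"dp": [0.24,0.765,0],"yaw": 0.404},
  {"dp": [0.24,0.765,0],"yaw": 0.404},
  {"dp": [0.24,0.765,0],"yaw": 0.404},
  {"dp": [0.24,0.765,0],"yaw": 0.404},
  {"dp": [0.24,0.765,0],"yaw": 0.404},
  {"dp": [0.24,0.765,0],"yaw": 0.404},
  {"dp": [0.24,0.765,0],"yaw": 0.404},
  {"dp": [0,0,0],"yaw": 0},
  {"dp": [0,0,0],"yaw": 0},
], claw=1)

```text
time: 60.75
tcp_pos: [0.6018, -0.1399, 0.0185]
eef_rot: [-180.0, 0.0, -24.9]
ft_force: [-0.4, 1.1, -0.0]
width: 0.0852
gripper_force: 0.0
```

```bash
python3 plan.py .604 -.1398 -.0378 -24.9 8;python3 -c "
from h import *
cams.capture('top')
print([(d['p'],maskpose(d['pixels'],.020)) for d in cams.masks_of('dish_center','top')])
print([(d['p'],maskpose(d['pixels'],.006)) for d in cams.masks_of('dish_insert','top')])
print([(d['p'],maskpose(d['pixels'],.018)) for d in cams.masks_of('cover_center','top')])"
```

```text
rows 8.0 dp [ 0.01  -0.005  0.282] yaw -0.0 | t 60.75 [ 0.6018 -0.1399  0.0185] [-180.     0.   -24.9]
[(0.77, (array([0.5296, 0.2043]), (0.5296, 0.2046), (93, 62), np.float64(-168.1)))]
[(0.93, (array([0.5343, 0.2112]), (0.5321, 0.2102), (160, 83), np.float64(-169.4)))]
[(0.84, (array([ 0.7518, -0.0868]), (0.7493, -0.0891), (98, 64), np.float64(62.7))), (0.66, (array([ 0.7245, -0.3968]), (0.7247, -0.3972), (95, 65), np.float64(54.0)))]
```

Request:
step_arm([
  {"dp": [0.01,0,0.28],"yaw": 0},
  {"dp": [0.01,0,0.28],"yaw": 0},
  {"dp": [0.01,0,0.28],"yaw": 0},
  {"dp": [0.01,0,0.28],"yaw": 0},
  {"dp": [0.01,0,0.28],"yaw": 0},
  {"dp": [0.01,0,0.28],"yaw": 0},
  {"dp": [0.01,0,0.28],"yaw": 0},
  {"dp": [0.01,0,0.28],"yaw": 0},
  {"dp": [0,0,0],"yaw": 0},
  {"dp": [0,0,0],"yaw": 0},
])

```text
time: 61.95
tcp_pos: [0.6037, -0.1406, -0.0375]
eef_rot: [180.0, 0.0, -24.9]
ft_force: [0.3, 0.1, -0.2]
width: 0.0852
gripper_force: 0.0
```

Request:
step_arm([
  {"dp": [0,0,0],"yaw": 0},
  {"dp": [0,0,0],"yaw": 0},
  {"dp": [0,0,0],"yaw": 0},
  {"dp": [0,0,0],"yaw": 0},
  {"dp": [0,0,0],"yaw": 0},
  {"dp": [0,0,0],"yaw": 0},
  {"dp": [0,0,0],"yaw": 0},
  {"dp": [0,0,0],"yaw": 0},
  {"dp": [0,0,0],"yaw": 0},
  {"dp": [0,0,0],"yaw": 0},
], claw=-1, force=30)

```text
time: 62.95
tcp_pos: [0.6044, -0.1408, -0.0367]
eef_rot: [-180.0, -0.1, -24.9]
ft_force: [-0.8, -0.7, 5.1]
width: 0.0571
gripper_force: 32.5
```

Request:
step_arm([
  {"dp": [0,0,-0.3],"yaw": 0},
  {"dp": [0,0,-0.3],"yaw": 0},
  {"dp": [0,0,-0.3],"yaw": 0},
  {"dp": [0,0,-0.3],"yaw": 0},
  {"dp": [0,0,-0.3],"yaw": 0},
  {"dp": [0,0,-0.3],"yaw": 0},
  {"dp": [0,0,-0.2],"yaw": 0},
  {"dp": [0,0,-0.2],"yaw": 0},
  {"dp": [0,0,0],"yaw": 0},
  {"dp": [0,0,0],"yaw": 0},
])

```text
time: 63.95
tcp_pos: [0.6036, -0.1406, 0.0175]
eef_rot: [180.0, 0.0, -24.9]
ft_force: [-0.2, 0.2, -0.5]
width: 0.0575
gripper_force: 32.0
```

```bash
python3 plan.py .5297 .2075 .018 11.5 18
```

```text
rows 18.0 dp [-0.271 -0.757 -0.001] yaw -0.404 | t 63.95 [ 0.6036 -0.1406  0.0175] [180.    0.  -24.9]
```

Request:
step_arm([
  {"dp": [-0.27,-0.76,0],"yaw": -0.404},
  {"dp": [-0.27,-0.76,0],"yaw": -0.404},
  {"dp": [-0.27,-0.76,0],"yaw": -0.404},
  {"dp": [-0.27,-0.76,0],"yaw": -0.404},
  {"dp": [-0.27,-0.76,0],"yaw": -0.404},
  {"dp": [-0.27,-0.76,0],"yaw": -0.404},
  {"dp": [-0.27,-0.76,0],"yaw": -0.404},
  {"dp": [-0.27,-0.76,0],"yaw": -0.404},
  {"dp": [-0.27,-0.76,0],"yaw": -0.404},
  {"dp": [-0.27,-0.76,0],"yaw": -0.404},
])

```text
time: 64.95
tcp_pos: [0.5901, 0.0611, 0.0176]
eef_rot: [180.0, -0.0, -4.5]
ft_force: [0.3, -0.2, -0.3]
width: 0.0572
gripper_force: 32.0
```

Request:
step_arm([
  {"dp": [-0.27,-0.755,0],"yaw": -0.404},
  {"dp": [-0.27,-0.755,0],"yaw": -0.404},
  {"dp": [-0.27,-0.755,0],"yaw": -0.404},
  {"dp": [-0.27,-0.755,0],"yaw": -0.404},
  {"dp": [-0.27,-0.755,0],"yaw": -0.404},
  {"dp": [-0.27,-0.755,0],"yaw": -0.404},
  {"dp": [-0.27,-0.755,0],"yaw": -0.404},
  {"dp": [-0.27,-0.755,0],"yaw": -0.404},
  {"dp": [0,0,0],"yaw": 0},
  {"dp": [0,0,0],"yaw": 0},
])

```text
time: 65.95
tcp_pos: [0.5302, 0.2079, 0.0176]
eef_rot: [180.0, -0.0, 11.6]
ft_force: [0.8, -0.4, -1.1]
width: 0.0575
gripper_force: 32.0
```

Request:
step_arm([
  {"dp": [0,0,0.1],"yaw": 0},
  {"dp": [0,0,0],"yaw": 0},
  {"dp": [0,0,0],"yaw": 0},
  {"dp": [0,0,0],"yaw": 0},
  {"dp": [0,0,0],"yaw": 0},
  {"dp": [0,0,0],"yaw": 0},
  {"dp": [0,0,0],"yaw": 0},
  {"dp": [0,0,0],"yaw": 0},
  {"dp": [0,0,0],"yaw": 0},
  {"dp": [0,0,0],"yaw": 0},
])

```text
time: 66.95
tcp_pos: [0.5304, 0.2076, 0.0151]
eef_rot: [180.0, 0.0, 11.5]
ft_force: [-0.7, 0.6, 0.2]
width: 0.0575
gripper_force: 32.0
```

```bash
python3 plan.py .5297 .2075 -.015 11.5 6
```

```text
rows 6.0 dp [-0.005 -0.     0.2  ] yaw -0.0 | t 66.95 [0.5304 0.2076 0.0151] [180.    0.   11.5]
```

Request:
step_arm([
  {"dp": [-0.01,0,0.2],"yaw": 0},
  {"dp": [-0.01,0,0.2],"yaw": 0},
  {"dp": [0,0,0.2],"yaw": 0},
  {"dp": [0,0,0.2],"yaw": 0},
  {"dp": [0,0,0.1],"yaw": 0},
  {"dp": [0,0,0.1],"yaw": 0},
  {"dp": [0,0,0.1],"yaw": 0},
  {"dp": [0,0,0.08],"yaw": 0},
  {"dp": [0,0,0],"yaw": 0},
  {"dp": [0,0,0],"yaw": 0},
])

```text
time: 67.95
tcp_pos: [0.5299, 0.2076, -0.0144]
eef_rot: [180.0, -0.0, 11.5]
ft_force: [0.1, -0.1, -0.7]
width: 0.0571
gripper_force: 32.0
```

Request:
step_arm([
  {"dp": [0,0,0.03],"yaw": 0},
  {"dp": [0,0,0.03],"yaw": 0},
  {"dp": [0,0,0],"yaw": 0},
  {"dp": [0,0,0],"yaw": 0},
  {"dp": [0,0,0],"yaw": 0},
  {"dp": [0,0,0],"yaw": 0},
  {"dp": [0,0,0],"yaw": 0},
  {"dp": [0,0,0],"yaw": 0},
  {"dp": [0,0,0],"yaw": 0},
  {"dp": [0,0,0],"yaw": 0},
])

```text
time: 68.95
tcp_pos: [0.5299, 0.2076, -0.0159]
eef_rot: [180.0, -0.0, 11.5]
ft_force: [0.5, 0.5, 0.4]
width: 0.0573
gripper_force: 32.0
```

No resistance so far, so the cover has slid over the collar. A last millimetre, then release.

Request:
step_arm([
  {"dp": [0,0,0.03],"yaw": 0},
  {"dp": [0,0,0],"yaw": 0},
  {"dp": [0,0,0.03],"yaw": 0},
  {"dp": [0,0,0],"yaw": 0},
  {"dp": [0,0,0],"yaw": 0},
  {"dp": [0,0,0],"yaw": 0},
  {"dp": [0,0,0],"yaw": 0},
  {"dp": [0,0,0],"yaw": 0},
  {"dp": [0,0,0],"yaw": 0},
  {"dp": [0,0,0],"yaw": 0},
])

```text
time: 69.95
tcp_pos: [0.53, 0.2075, -0.0167]
eef_rot: [180.0, -0.0, 11.5]
ft_force: [-2.7, -1.1, 6.0]
width: 0.0576
gripper_force: 32.5
```

Request:
step_arm([
  {"dp": [0,0,0],"yaw": 0},
  {"dp": [0,0,0],"yaw": 0},
  {"dp": [0,0,0],"yaw": 0},
  {"dp": [0,0,0],"yaw": 0},
  {"dp": [0,0,0],"yaw": 0},
  {"dp": [0,0,-0.4],"yaw": 0},
  {"dp": [0,0,-0.4],"yaw": 0},
  {"dp": [0,0,-0.5],"yaw": 0},
  {"dp": [0,0,-0.5],"yaw": 0},
  {"dp": [0,0,-0.5],"yaw": 0},
], claw=0.65)

```text
time: 70.95
tcp_pos: [0.5303, 0.2077, 0.0417]
eef_rot: [180.0, -0.1, 11.5]
ft_force: [0.9, -0.5, 0.3]
width: 0.0703
gripper_force: 0.0
```

Request:
step_arm([
  {"dp": [-0.3,0.9,-0.5],"yaw": 0},
  {"dp": [-0.3,0.9,-0.5],"yaw": 0},
  {"dp": [-0.3,0.9,-0.5],"yaw": 0},
  {"dp": [-0.3,0.9,-0.5],"yaw": 0},
  {"dp": [-0.3,0.9,0],"yaw": 0},
  {"dp": [-0.3,0.9,0],"yaw": 0},
  {"dp": [-0.3,0.9,0],"yaw": 0},
  {"dp": [-0.3,0.9,0],"yaw": 0},
  {"dp": [-0.3,0.9,0],"yaw": 0},
  {"dp": [0,0,0],"yaw": 0},
])

```text
time: 71.95
tcp_pos: [0.5039, -0.0084, 0.0909]
eef_rot: [179.9, -0.0, 11.2]
ft_force: [0.8, -0.1, -0.2]
width: 0.0703
gripper_force: 0.0
```

```bash
python3 -c "
from h import *
b=cams.capture('top')[...,::-1]
for n,z in(('tube_center',.022),('file_center',.017),('cover_center',.038),('dish_center',.02)):
  print(n,[(d['p'],maskpose(d['pixels'],z)) for d in cams.masks_of(n,'top')])
s=cams.capture('side')[...,::-1]
for n in('tube_center','file_center','cover_center','dish_center'):
  u={c:(cams.place_of(n,c)or[{'uv':[0,0],'p':0}])[0] for c in M}
  print(n,{c:(u[c]['p'],u[c]['uv']) for c in M})
A=cv2.resize(b[170:290,95:245],(500,400),interpolation=cv2.INTER_CUBIC)
B=cv2.resize(s[235:325,180:250],(300,400),interpolation=cv2.INTER_CUBIC)
cv2.imwrite('pics/a8.png',np.hstack([A,B]))"
```

```text
tube_center [(0.66, (array([0.5877, 0.0539]), (0.5871, 0.054), (44, 22), np.float64(-167.6)))]
file_center []
cover_center [(0.85, (array([ 0.7441, -0.089 ]), (0.7438, -0.0887), (92, 61), np.float64(53.9))), (0.84, (array([0.5288, 0.2033]), (0.5287, 0.2037), (93, 62), np.float64(-170.7))), (0.62, (array([ 0.7201, -0.3926]), (0.7193, -0.3925), (93, 63), np.float64(55.5)))]
dish_center []
tube_center {'top': (0.71, [130.5, 234.7]), 'side': (0.7, [264.1, 243.2])}
file_center {'top': (0.68, [169.2, 224.0]), 'side': (0.48, [224.6, 287.2])}
cover_center {'top': (0.78, [418.8, 144.4]), 'side': (0.86, [320.8, 161.7])}
dish_center {'top': (0.4, [131.0, 236.4]), 'side': (0.59, [223.8, 287.1])}
```

View pics/a8.png

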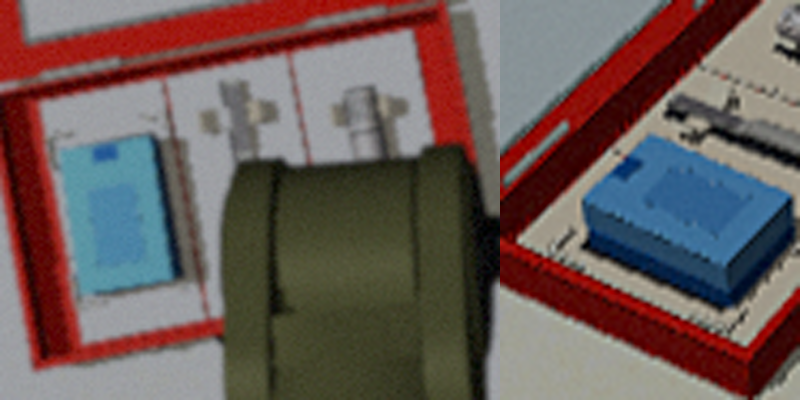

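The cover sits flush and level on the dish, with its mark towards the flap end over the spout (left crop (105,152), right crop (625,165)). The file and tube lie in their saddles and cradles, and the arm is clear.

```bash
python3 -c "
from rig import ctrl
print(ctrl.hand_in())"
```

```text
the job is handed in; nothing more can be done
None
```

The case is packed and handed in at about 72 s: tube, nail file and soap dish each lie in their insert, and the light-blue cover is on the dish with its notch over the spout; the judge's verdict was not shown.

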